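Set the depth stop of the connector press

ROBOT

A 6-joint arm with a two-finger parallel gripper is mounted at the origin on the work surface. World frame = base frame: x ahead of the robot, y to its left, z up, the work surface at z = 0. Lengths are in m, angles in rad, forces in N, time in s.
With the tool pointing down it reaches from about 0.35 to 0.925 m from the base axis. Payload 6.4 kg.
Tool frame: the origin (TCP) lies midway between the tips of the shut fingers; the grasp point (between the pads) lies 19 mm behind it; z points along the fingers, y is the line along which they close (so a half turn about z gives the same grasp; the last joint's range is limited). The gripper opens to 94 mm and grips with 3 to 60 N. Pads are 16 mm wide; open, the fingers measure 119 mm over their backs; the gripper's body (75 mm by 177 mm) begins 78 mm behind the grasp point.
Start: joints at [-1.276, 0.245, 1.558, -0, 1.339, -0.174], TCP at [0.294, -0.58, 0.205] pointing down, gripper open.
Joint ranges: [-3.13, 3.13], [-1.02, 2.26], [0.13, 2.54], [-0.95, 4.09], [0.21, 2.88], [-2.74, 2.74]. Speed limits (rad/s): [2.57, 2.57, 3.14, 3.14, 3.14, 3.14].

INTERFACE

Orientations are given as a unit quaternion [x, y, z, w].
In Python, from cell import robot gives the robot as it stands.
- The arm moves only by the tool carry_out, never from a script. Its argument "motion" is a list of rows, each an object of numbers: "fingers": the closure, from 0 (fully open) to 1 (shut); "dx", "dy", "dz": the shift along the world's x, y, z in mm; "rx", "ry", "rz": the turn, a rotation vector about the world's x, y, z in rad. A call has 1 to 5 rows; each row shifts and turns the commanded pose from where the row before left it; what a row does not reach is not made up. A row lasts 1/10 s, in which the tool goes at most 50 mm and 8.59 degrees, less where a joint would pass 70% of its speed; a pose out of reach is approached as far as the arm can. A call is refused whole if a number of a shift passes 50 or a number of a turn 0.15, either way. A call with a gripper value outside its range is refused whole. The fingers move at their own pace and stop on an object; "squeeze" is the grip in N (left out, the last holds). Time passes only in rows, so rows that do not move let the fingers close. It gives the time, the measured TCP pose, the force, the opening and the grip force at its end, in the units of the state.
- robot.get_state(): the state, without advancing time (a new reading comes with each control period).
- robot.get_image(name): name is "scene" or "top"; returns (picture, depth): 384x512x3 uint8, red, green, blue; 384x512 float32, m along the optical axis (not along the pixel's ray), 0 where there is no reading.
- robot.calibration(name): a dict with "mtx" (3x3 intrinsics, pixels), "R" (3x3) and "t" (3): a world point X has camera coordinates R X + t. Camera axes: x right, y down, z forward; pixel columns grow to the right and rows downward; lengths in m; the calibration is good to about 2 mm. A picture is of the moment at which its call begins. calibration takes no time and is no camera call.
- robot.sign_off(): hands the job in; it is judged then, once.
The state is a dict: "clock": time; "joint_pos": joint angles; "qd": joint speeds; "tau": joint torques, N m; "tcp_pos": TCP position; "ee_rot": TCP orientation; "wrist_force": force on the tool from outside, world axes, zero at the start; "moment": the same for the moment, N m; "gripper_width": opening from 0.0 (shut) to 1.0 (fully open); "grip_force": force on a finger pad.
Only numpy, scipy, OpenCV 4.12 (cv2) and the standard library are available. Lean on these libraries where they do the work, as an engineer would, in place of code of your own. Each camera call takes 0.05 s, during which the arm holds its last target. There are 200 camera calls.

TASK

On the connector press, turn the black bar knob of the three-armed stop plate counterclockwise by one click, so that the tallest stud stands under the steel thumbscrew. Then turn the thumbscrew clockwise until it seats on the stud, back it off a quarter turn, and finish while still holding it gripped there, so that a colleague can nip up the lock nut. Leave everything else on the bench where it is.

Things in the scene. Friction and masses are not known exactly. Their poses are not given: they have to be found in the camera images.
- press: green bench press, fixed: base 200 x 480 x 22 mm. Origin on the bench straight under the thumbscrew; z up, y along the base and the dark stop arm (28 mm wide, top at 117 mm) from the thumbscrew to the ram at y 150 mm; base from y -170 to +310 mm. Head, column (247 mm high) and ram (313 mm) all lie beyond y = 97 mm; at paddle height nothing is nearer to the thumbscrew
- stop_plate (a joint): angle of the stop plate and its knob, rad, growing counterclockwise seen from above. Three spring detents: 0 (start, lowest stud under the thumbscrew), 0.785 (tallest stud under it), 1.571 (medium-height stud). Turns lightly except for about 0.12 N m to leave a detent; carried well past halfway it snaps into the next one by itself when let go
- index_knob (a point): black bar-grip knob on a 20 mm post over the pivot of the stop plate, 95 mm from the thumbscrew (press y = -95 mm): upright bar 46 mm long (this point's y), 16 mm thick (its x), 28 mm high, on a 44 mm disc 9 mm thick. Point at the bar's centre, on the axis, 94 mm above the bench; turns with the plate; at the start its y lies along the press's y. Arms (26 x 108 mm) and studs below stay under 60 mm high
- tall_stud (a point): top of the tallest of the three studs on the plate (12 mm thick), 57 mm above the bench, 95 mm from the knob's axis; it must come under the thumbscrew
- stop_screw (a joint): angle of the thumbscrew, rad: 0 seated hard on the tallest stud (it stops dead there), growing as it is backed off, counterclockwise seen from above; 1.571 is a quarter turn off the seat. Starts between 2.0 and 3.8. Friction about 0.06 N m; it stays where it is left. Right-hand thread, 1.75 mm a turn
- thumbscrew: flat upright steel paddle of the thumbscrew: 44 mm long (its own x), 10 mm thick (its own y), 30 mm high (z up). Origin at the paddle's centre on the screw's axis, 152 mm above the bench at the seat, up to 1.1 mm more at the start. Under it a 22 mm collar down to 131 mm and the loose lock nut, 22 mm across, down to 119 mm. Grip across the thickness from above
- plug_large: round aluminium connector shell standing on the press base, 52 mm across, 58 mm high; origin under its centre
- plug_small: smaller round connector shell standing on the press base, 38 mm across, 46 mm high; origin under its centre
- coupling_ring: dark steel ring lying on the bench beyond the press, 60 mm across, 20 mm high; origin under its centre
- spanner: open-ended spanner 170 mm long lying on the bench on the robot's side of the press
- screwdriver: black-handled screwdriver 190 mm long lying on the bench to the right of the press
- contact_tray: small black divided tray of contacts, 130 x 100 x 35 mm, on the bench to the right; origin under its centre
- spray_bottle: white bottle, 60 mm across, 160 mm high, on the left of the bench; origin under its centre

How it is judged:
By the outcome, as a careful person would: the job done as asked, in the order asked, and still so for the second after the job is handed in, while the arm keeps its last pose, push and grip.
It also fails if it takes over 64 s, if anything falls off the work surface, if the arm or the gripper's body presses on something with over 40 N, if the wrist force passes 120 N, or if a joint passes its speed limit or range.

## Working session

There is one attempt and no reset: what is moved stays moved. The work goes in short steps, Python scripts to look and compute and a tool call to move; the robot and the scene stay as the last step left them, time stands still between calls to the robot, and variables do not carry over. Pictures are saved under pics/ and viewed, at most 10 in all, crops included, and the job is handed in when it is done.

Besides the shell and the picture viewer there is one more tool, called after "Call:" by a JSON object that holds its "op" and its "data". carry_out: Moves the arm, as the interface text tells. Its arguments: {"type":"object","properties":{"motion":{"type":"array"},"squeeze":{"type":"number"}},"required":["motion"]}

```bash
mkdir -p pics; python3 - <<'E'
from cell import robot
import cv2,numpy as np
for n in("scene","top"):
    p,d=robot.get_image(n); np.savez(f"{n}0.npz",p=p,d=d)
    cv2.imwrite(f"pics/{n}0.png",p[:,:,::-1])
    c=robot.calibration(n); print(n,c["mtx"].round(1).tolist(),c["R"].round(3).tolist(),c["t"].round(3).tolist())
print(robot.get_state())
E
```

```text
scene [[499.0, 0.0, 252.7], [0.0, 499.0, 193.1], [0.0, 0.0, 1.0]] [[-0.674, 0.738, 0.019], [0.517, 0.49, -0.702], [-0.527, -0.464, -0.712]] [0.385, -0.225, 1.978]
top [[410.1, 0.0, 260.9], [0.0, 410.1, 191.6], [0.0, 0.0, 1.0]] [[0.015, -1.0, 0.01], [-0.985, -0.016, -0.174], [0.175, -0.008, -0.985]] [0.014, 0.59, 1.211]
{'clock': 0.1, 'joint_pos': array([-1.27613343e+00,  2.45743384e-01,  1.55886034e+00, -1.38280499e-05,
        1.33875333e+00, -1.74106285e-01]), 'qd': array([-0.00024406, -0.00031888, -0.00327612, -0.00019053, -0.00103951,
       -0.00127   ]), 'tau': array([ 1.68863944e-04, -4.16914952e+01, -3.15524662e+01,  6.86092651e-02,
        3.09786340e-02, -5.58021895e-05]), 'tcp_pos': array([ 0.29350008, -0.57935262,  0.2044732 ]), 'ee_rot': array([ 9.72656701e-01,  2.32245910e-01, -5.98603261e-05, -8.80190914e-04]), 'wrist_force': array([ 0.3517391 , -0.75575629, -0.08765005]), 'moment': array([-0.06310306,  0.02945108, -0.01210018]), 'grip_force': 0.0, 'gripper_width': 0.9992977531136404}
```

View pics/scene0.png

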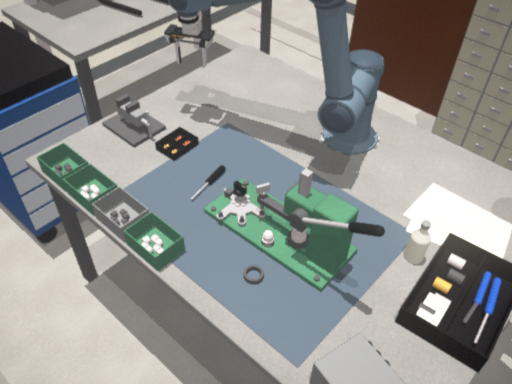

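View pics/top0.png

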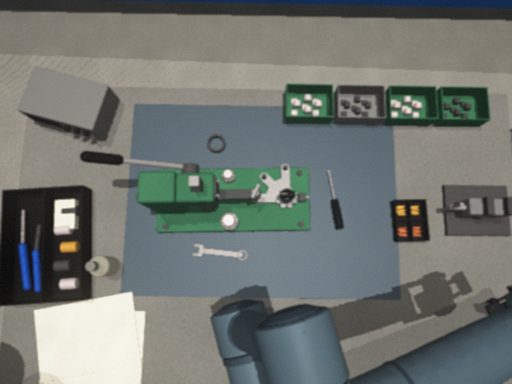

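The top view shows the press lying with its y axis to the left, the knob at about (286,196) and the thumbscrew near (260,193). I'll zoom in on both views.

```bash
python3 - <<'E'
import cv2,numpy as np
a=np.load("top0.npz")["p"][160:235,215:315];b=np.load("scene0.npz")["p"][165:240,210:310]
im=np.vstack([cv2.resize(x,(800,600),interpolation=cv2.INTER_CUBIC)[:,:,::-1][::1] for x in(a,b)])
cv2.imwrite("pics/crop.png",cv2.resize(np.hstack([im[:600],im[600:]]),(800,300),interpolation=cv2.INTER_AREA))
cv2.imwrite("pics/cropt.png",im[:600])
cv2.imwrite("pics/crops.png",im[600:])
E
```

```text
(no output)
```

View pics/cropt.png

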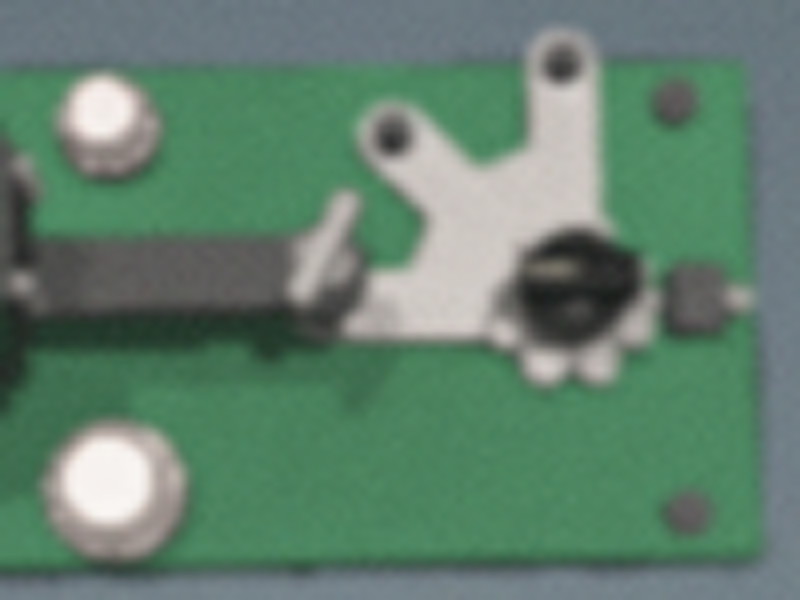

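View pics/crops.png

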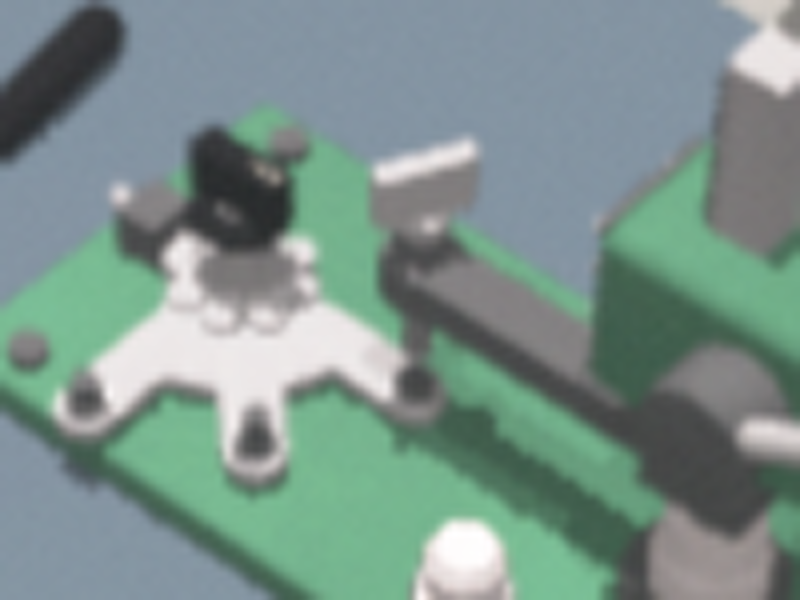

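Paddle's top edge in the scene view runs about (257,187)–(269,183), and in the top view about (252.5,197)–(258.5,184.5). The knob is at about (287.5,194) in the top view. Next, locate them using the base edges, depth and rays.

```bash
cat > h.py <<'E'
import cv2,numpy as np
from cell import robot
def cam(n):
    c=robot.calibration(n); return [np.array(c[k]) for k in("mtx","R","t")]
def plane(n,uv,z):
    K,R,t=cam(n); uv=np.atleast_2d(np.array(uv,float)); C=-R.T@t
    d=np.c_[uv,np.ones(len(uv))]@np.linalg.inv(K).T@R
    return C+d*((z-C[2])/d[:,2])[:,None]
def cloud(n,d):
    K,R,t=cam(n); v,u=np.indices(d.shape)
    P=np.stack([(u-K[0,2])/K[0,0]*d,(v-K[1,2])/K[1,1]*d,d],-1)
    return (P-t)@R
def proj(n,X):
    K,R,t=cam(n); q=(np.atleast_2d(X)@R.T+t)@K.T; return q[:,:2]/q[:,2:]
E
python3 - <<'E'
from h import *
a=np.load("top0.npz");p=a["p"];hsv=cv2.cvtColor(p,cv2.COLOR_RGB2HSV)
g=cv2.inRange(hsv,(60,90,40),(85,255,255)); g[:150]=0;g[245:]=0;g[:,:130]=0;g[:,320:]=0
# far edge, near edge, right edge
far=[];near=[]
for u in range(222,305):
    v=np.where(g[:,u])[0]
    if len(v): far.append((u,v[0]-.5)); near.append((u,v[-1]+.5))
right=[(np.where(g[v])[0][-1]+.5,v) for v in range(172,228) if g[v].any()]
F=plane("top",far,.022);N=plane("top",near,0.);R_=plane("top",right,.022)
for q in(F,N,R_):
    vx,vy,x0,y0=cv2.fitLine(q[:,:2].astype(np.float32),cv2.DIST_HUBER,0,.001,.001).ravel(); print("line dir",np.degrees(np.arctan2(vy,vx)).round(2),"pt",x0.round(4),y0.round(4))
for n in("top","scene"):
    d=np.load(n+"0.npz")["d"];W=cloud(n,d)
    T=(W[...,0]>.4)&(W[...,0]<.8)&(W[...,1]<.1)&(W[...,1]>-.3)
    reg=np.zeros(d.shape,bool)
    if n=="top": reg[180:204,250:262]=1
    else: reg[180:197,254:272]=1
    m=T&(W[...,2]>.14)&reg
    print(n,"paddle",m.sum(),W[m].mean(0).round(4),W[m][:,2].max().round(4)); q=W[m][:,:2]; q=q-q.mean(0)
    w,v=np.linalg.eigh(q.T@q); print(np.degrees(np.arctan2(v[1,1],v[0,1])).round(1),np.sqrt(12*w/len(q)).round(4))
print("edge top",plane("top",[(252.5,197.2),(258.5,184.4)],.167).round(4).tolist())
print("edge scene",plane("scene",[(256.9,187.3),(269.4,183.5)],.167).round(4).tolist())
E
```

```text
line dir 83.88 pt 0.6587 -0.0093
line dir -88.1 pt 0.4767 -0.012
line dir 1.97 pt 0.5826 -0.1264
top paddle 72 [0.5707 0.0418 0.1617] 0.1735
154.1 [0.0137 0.0421]
scene paddle 117 [0.5782 0.0434 0.1574] 0.1722
154.4 [0.0106 0.0448]
edge top [[0.5527, 0.0471, 0.167], [0.5893, 0.0309, 0.167]]
edge scene [[0.5942, 0.0345, 0.167], [0.5552, 0.0514, 0.167]]
```

```bash
python3 - <<'E'
from h import *
ax=np.radians(91.95); ey=np.array([np.cos(ax),np.sin(ax)]); ex=np.array([ey[1],-ey[0]]); O=np.array([.5745,.043])
for n in("top","scene"):
    a=np.load(n+"0.npz");W=cloud(n,a["d"]);p=a["p"].astype(int)
    L=W[...,:2]-O; Y=L@ey; X=L@ex; z=W[...,2]
    k=(abs(X)<.05)&(abs(Y+.095)<.045)&(z>.098)&(z<.125)
    print(n,"knob",k.sum(),"XY",X[k].mean().round(4),Y[k].mean().round(4),"world",W[k].mean(0).round(4),"rng",np.percentile(X[k],[3,97]).round(3),np.percentile(Y[k],[3,97]).round(3))
    for lo in(.13,.19,.23,.26):
        m=(abs(X)<.11)&(Y>.06)&(Y<.3)&(z>lo)&(z<.35); print("  z>",lo,m.sum(),"Ymin",np.percentile(Y[m],[1,5]).round(3))
    t=(abs(X)<.04)&(abs(Y)<.04)&(z>.135)&(z<.18)
    print("  paddle XY",X[t].mean().round(4),Y[t].mean().round(4))
E
```

```text
top knob 93 XY -0.0025 -0.0956 world [ 0.5752 -0.0527  0.1065] rng [-0.01   0.005] [-0.117 -0.075]
  z> 0.13 3156 Ymin [0.102 0.111]
  z> 0.19 2958 Ymin [0.102 0.113]
  z> 0.23 2163 Ymin [0.113 0.124]
  z> 0.26 218 Ymin [0.135 0.135]
  paddle XY -0.0036 -0.0014
scene knob 75 XY 0.003 -0.0953 world [ 0.5808 -0.0522  0.1058] rng [-0.008  0.012] [-0.12  -0.074]
  z> 0.13 2917 Ymin [0.107 0.121]
  z> 0.19 2393 Ymin [0.106 0.12 ]
  z> 0.23 1648 Ymin [0.112 0.131]
  z> 0.26 257 Ymin [0.134 0.137]
  paddle XY 0.0037 0.0005
```

Call:
{"op": "carry_out", "data": {"motion": [{"dx": 21,"dy": 40,"rz": 0.12},{"dx": 21,"dy": 40,"rz": 0.12},{"dx": 21,"dy": 40,"rz": 0.12},{"dx": 21,"dy": 40,"rz": 0.12},{"dx": 21,"dy": 40,"rz": 0.12}]}}

```text
schema error: expected keys fingers, dx, dy, dz, rx, ry, rz
```

Call:
{"op": "carry_out", "data": {"motion": [{"dx": 21,"dy": 40,"rz": 0.12},{"dx": 21,"dy": 40,"rz": 0.12},{"dx": 21,"dy": 40,"rz": 0.12},{"dx": 21,"dy": 40,"rz": 0.12},{"dx": 21,"dy": 40}]}}

```text
schema error: expected keys fingers, dx, dy, dz, rx, ry, rz
```

Call:
{"op": "carry_out", "data": {"motion": [{"dx": 21,"dy": 40},{"dx": 21,"dy": 40},{"dx": 21,"dy": 40},{"dx": 10,"dy": 5},{}]}}

```text
schema error: expected keys fingers, dx, dy, dz, rx, ry, rz
```

```bash
cat > s.py <<'E'
from h import *
s=robot.get_state();q=s["ee_rot"]
from scipy.spatial.transform import Rotation as Ro
m=Ro.from_quat(q).as_matrix()
print("t",s["clock"],"tcp",s["tcp_pos"].round(4),"ydir",np.degrees(np.arctan2(m[1,1],m[0,1])).round(2),"zaxis",m[:,2].round(3),"q6",np.degrees(s["joint_pos"][[0,5]]).round(1),"F",s["wrist_force"].round(1),"M",s["moment"].round(2),s["gripper_width"].round(3),s["grip_force"])
E
python3 s.py
```

```text
Traceback (most recent call last):
  File "s.py", line 5, in <module>
    print("t",s["clock"],"tcp",s["tcp_pos"].round(4),"ydir",np.degrees(np.arctan2(m[1,1],m[0,1])).round(2),"zaxis",m[:,2].round(3),"q6",np.degrees(s["joint_pos"][[0,5]]).round(1),"F",s["wrist_force"].round(1),"M",s["moment"].round(2),s["gripper_width"].round(3),s["grip_force"])
                                                                                                                                                                                                                                          ^^^^^^^^^^^^^^^^^^^^^^^^
AttributeError: 'float' object has no attribute 'round'
```

All the keys are required in every row.

Call:
{"op": "carry_out", "data": {"motion": [{"fingers": 0,"dx": 21,"dy": 40,"dz": 0,"rx": 0,"ry": 0,"rz": 0.12},{"fingers": 0,"dx": 21,"dy": 40,"dz": 0,"rx": 0,"ry": 0,"rz": 0.12},{"fingers": 0,"dx": 21,"dy": 40,"dz": 0,"rx": 0,"ry": 0,"rz": 0.12},{"fingers": 0,"dx": 21,"dy": 40,"dz": 0,"rx": 0,"ry": 0,"rz": 0.12},{"fingers": 0,"dx": 21,"dy": 40,"dz": 0,"rx": 0,"ry": 0,"rz": 0.12}]}}

```text
clock: 0.6
tcp_pos: [0.3991, -0.378, 0.205]
ee_rot: [0.859, 0.511, 0.0, -0.0]
wrist_force: [0.3, 0.8, 0.6]
gripper_width: 0.998
grip_force: 0.0
```

Call:
{"op": "carry_out", "data": {"motion": [{"fingers": 0,"dx": 21,"dy": 40,"dz": 0,"rx": 0,"ry": 0,"rz": 0.12},{"fingers": 0,"dx": 21,"dy": 40,"dz": 0,"rx": 0,"ry": 0,"rz": 0.12},{"fingers": 0,"dx": 21,"dy": 40,"dz": 0,"rx": 0,"ry": 0,"rz": 0.12},{"fingers": 0,"dx": 21,"dy": 40,"dz": 0,"rx": 0,"ry": 0,"rz": 0.12},{"fingers": 0,"dx": 21,"dy": 40,"dz": 0,"rx": 0,"ry": 0,"rz": 0.05}]}}

```text
clock: 1.1
tcp_pos: [0.504, -0.178, 0.2051]
ee_rot: [0.696, 0.718, -0.0, -0.0]
wrist_force: [1.5, -1.2, 0.2]
gripper_width: 0.999
grip_force: 0.0
```

Call:
{"op": "carry_out", "data": {"motion": [{"fingers": 0,"dx": 21,"dy": 40,"dz": 0,"rx": 0,"ry": 0,"rz": 0},{"fingers": 0,"dx": 21,"dy": 40,"dz": 0,"rx": 0,"ry": 0,"rz": 0},{"fingers": 0,"dx": 21,"dy": 40,"dz": 0,"rx": 0,"ry": 0,"rz": 0},{"fingers": 0,"dx": 11,"dy": 7,"dz": 0,"rx": 0,"ry": 0,"rz": 0},{"fingers": 0,"dx": 0,"dy": 0,"dz": 0,"rx": 0,"ry": 0,"rz": 0}]}}

```text
clock: 1.6
tcp_pos: [0.5782, -0.0519, 0.205]
ee_rot: [0.696, 0.718, -0.0, -0.0]
wrist_force: [-0.2, -0.3, -0.0]
gripper_width: 1.0
grip_force: 0.0
```

```bash
sed -i 's/s\["gripper_width"\].round(3)/round(s["gripper_width"],3)/' s.py; python3 s.py
```

```text
t 1.6 tcp [ 0.5782 -0.0519  0.205 ] ydir 1.76 zaxis [-0.001 -0.    -1.   ] q6 [-16.3 -18.1] F [-0.2 -0.3 -0. ] M [-0.09 -0.1   0.03] 1.0 0.0
```

Call:
{"op": "carry_out", "data": {"motion": [{"fingers": 0,"dx": 0,"dy": 0,"dz": -40,"rx": 0,"ry": 0,"rz": 0},{"fingers": 0,"dx": 0,"dy": 0,"dz": -40,"rx": 0,"ry": 0,"rz": 0},{"fingers": 0.3,"dx": 0,"dy": 0,"dz": -25,"rx": 0,"ry": 0,"rz": 0},{"fingers": 0.5,"dx": 0,"dy": 0,"dz": -10,"rx": 0,"ry": 0,"rz": 0},{"fingers": 0.7,"dx": 0,"dy": 0,"dz": -5,"rx": 0,"ry": 0,"rz": 0}], "squeeze": 10}}

```text
clock: 2.1
tcp_pos: [0.5769, -0.054, 0.0847]
ee_rot: [0.698, 0.716, -0.0, -0.001]
wrist_force: [-0.5, -0.9, -0.1]
gripper_width: 0.779
grip_force: 0.0
```

Call:
{"op": "carry_out", "data": {"motion": [{"fingers": 1,"dx": 0,"dy": 0,"dz": 0,"rx": 0,"ry": 0,"rz": 0},{"fingers": 1,"dx": 0,"dy": 0,"dz": 0,"rx": 0,"ry": 0,"rz": 0},{"fingers": 1,"dx": 0,"dy": 0,"dz": 0,"rx": 0,"ry": 0,"rz": 0},{"fingers": 1,"dx": 0,"dy": 0,"dz": 0,"rx": 0,"ry": 0,"rz": 0}]}}

```text
clock: 2.5
tcp_pos: [0.5784, -0.0531, 0.0866]
ee_rot: [0.697, 0.717, 0.0, 0.001]
wrist_force: [-0.0, -0.1, -1.6]
gripper_width: 0.44
grip_force: 0.0
```

```bash
python3 s.py
```

```text
t 2.5 tcp [ 0.5784 -0.0531  0.0866] ydir 1.61 zaxis [ 0.002 -0.001 -1.   ] q6 [-16.4 -18. ] F [-0.  -0.1 -1.6] M [-0.01 -0.06  0.03] 0.44 0.0
```

Call:
{"op": "carry_out", "data": {"motion": [{"fingers": 1,"dx": 0,"dy": 0,"dz": 0,"rx": 0,"ry": 0,"rz": 0},{"fingers": 1,"dx": 0,"dy": 0,"dz": 0,"rx": 0,"ry": 0,"rz": 0},{"fingers": 1,"dx": 0,"dy": 0,"dz": 0,"rx": 0,"ry": 0,"rz": 0},{"fingers": 1,"dx": 0,"dy": 0,"dz": 0,"rx": 0,"ry": 0,"rz": 0},{"fingers": 1,"dx": 0,"dy": 0,"dz": 0,"rx": 0,"ry": 0,"rz": 0}]}}

```text
clock: 3.0
tcp_pos: [0.5764, -0.0528, 0.0855]
ee_rot: [0.697, 0.717, -0.001, -0.001]
wrist_force: [-5.5, 1.3, 3.7]
gripper_width: 0.167
grip_force: 10.0
```

```bash
python3 s.py
```

```text
t 3.0 tcp [ 0.5764 -0.0528  0.0855] ydir 1.63 zaxis [-0.004  0.    -1.   ] q6 [-16.4 -18. ] F [-5.5  1.3  3.7] M [-0.1   0.85  0.01] 0.167 9.998354762792587
```

Call:
{"op": "carry_out", "data": {"motion": [{"fingers": 1,"dx": -2,"dy": 0,"dz": 0,"rx": 0,"ry": 0,"rz": 0},{"fingers": 1,"dx": 0,"dy": 0,"dz": 0,"rx": 0,"ry": 0,"rz": 0}], "squeeze": 30}}

```text
clock: 3.2
tcp_pos: [0.5764, -0.0528, 0.0855]
ee_rot: [0.697, 0.717, 0.001, 0.001]
wrist_force: [4.6, 0.4, -3.5]
gripper_width: 0.167
grip_force: 30.0
```

Call:
{"op": "carry_out", "data": {"motion": [{"fingers": 1,"dx": 0,"dy": 0,"dz": 0,"rx": 0,"ry": 0,"rz": 0.1},{"fingers": 1,"dx": 0,"dy": 0,"dz": 0,"rx": 0,"ry": 0,"rz": 0.1},{"fingers": 1,"dx": 0,"dy": 0,"dz": 0,"rx": 0,"ry": 0,"rz": 0.1}]}}

```text
clock: 3.5
tcp_pos: [0.5763, -0.0535, 0.0855]
ee_rot: [0.582, 0.813, 0.0, 0.001]
wrist_force: [3.1, -4.2, -2.7]
gripper_width: 0.203
grip_force: 37.6
```

```bash
python3 s.py
```

```text
t 3.5 tcp [ 0.5763 -0.0535  0.0855] ydir 18.82 zaxis [ 0.002 -0.001 -1.   ] q6 [-16.5 -35.3] F [ 3.1 -4.2 -2.7] M [-0.76 -0.55 -1.09] 0.203 37.61123713105917
```

Call:
{"op": "carry_out", "data": {"motion": [{"fingers": 1,"dx": 0,"dy": 0,"dz": 0,"rx": 0,"ry": 0,"rz": 0},{"fingers": 1,"dx": 0,"dy": 0,"dz": 0,"rx": 0,"ry": 0,"rz": 0}]}}

```text
clock: 3.7
tcp_pos: [0.5763, -0.0536, 0.0855]
ee_rot: [0.584, 0.812, 0.0, 0.001]
wrist_force: [4.2, -3.5, -4.0]
gripper_width: 0.201
grip_force: 36.2
```

```bash
python3 s.py; python3 - <<'E'
from h import *
p,_=robot.get_image("scene")
cv2.imwrite("pics/s1.png",cv2.resize(p[150:246,180:308],(800,600),interpolation=cv2.INTER_CUBIC)[:,:,::-1])
E
```

```text
t 3.7 tcp [ 0.5763 -0.0536  0.0855] ydir 18.56 zaxis [ 0.002 -0.001 -1.   ] q6 [-16.5 -35.1] F [ 4.2 -3.5 -4. ] M [-0.76 -0.8  -0.98] 0.201 36.15378364920616
```

View pics/s1.png

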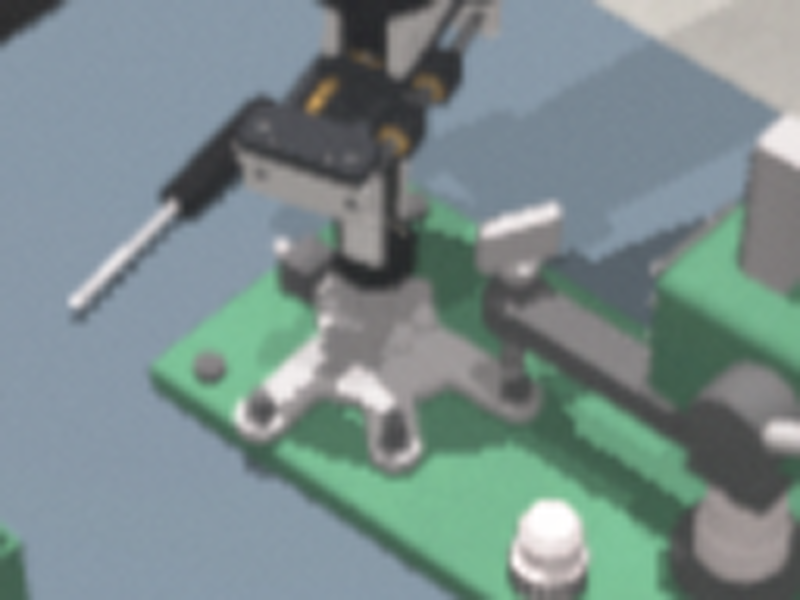

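The knob barely moved: the pads are cocked on the bar. I'll raise the grip so that the flat pads square up on the bar and carry it round.

Call:
{"op": "carry_out", "data": {"motion": [{"fingers": 1,"dx": 0,"dy": 0,"dz": 0,"rx": 0,"ry": 0,"rz": 0},{"fingers": 1,"dx": 0,"dy": 0,"dz": 0,"rx": 0,"ry": 0,"rz": 0},{"fingers": 1,"dx": 0,"dy": 0,"dz": 0,"rx": 0,"ry": 0,"rz": 0}], "squeeze": 60}}

```text
clock: 4.05
tcp_pos: [0.5763, -0.0536, 0.0855]
ee_rot: [0.584, 0.812, 0.0, 0.001]
wrist_force: [2.9, -5.0, -3.3]
gripper_width: 0.189
grip_force: 64.8
```

```bash
python3 s.py
```

```text
t 4.05 tcp [ 0.5763 -0.0536  0.0855] ydir 18.51 zaxis [ 0.002 -0.001 -1.   ] q6 [-16.5 -35. ] F [ 2.9 -5.  -3.3] M [-0.78 -0.89 -1.33] 0.189 64.75785367190838
```

```bash
python3 - <<'E'
from h import *
s=robot.get_state(); print(s["tau"].round(2))
p,d=robot.get_image("scene"); q=np.load("scene0.npz")["p"]; np.savez("s2.npz",p=p,d=d)
im=[cv2.resize(x[180:240,205:285],(400,300),interpolation=cv2.INTER_CUBIC)[:,:,::-1] for x in(q,p)]
t,_=robot.get_image("top"); t0=np.load("top0.npz")["p"]
im2=[cv2.resize(x[155:215,240:320],(400,300),interpolation=cv2.INTER_CUBIC)[:,:,::-1] for x in(t0,t)]
cv2.imwrite("pics/cmp.png",np.vstack([np.hstack(im),np.hstack(im2)]))
E
```

```text
[  3.42 -37.99 -26.71   0.12   1.34  -1.29]
```

View pics/cmp.png

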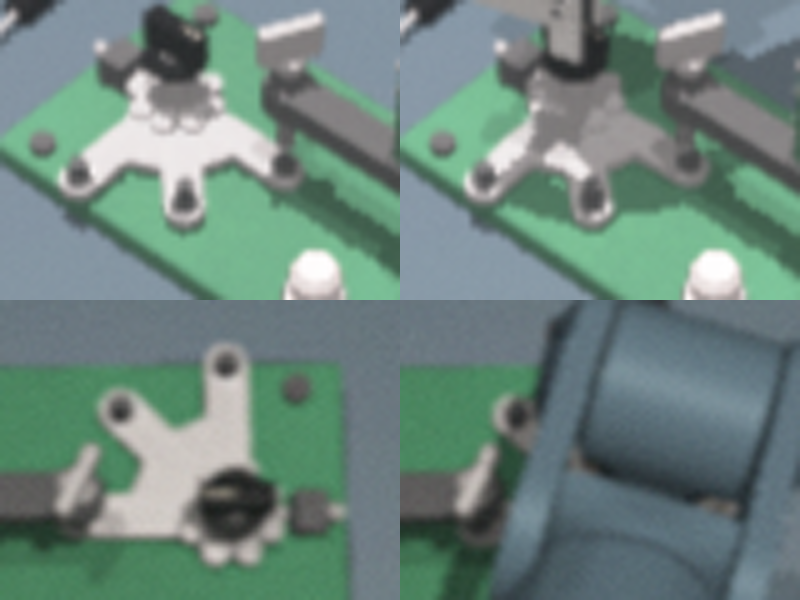

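Call:
{"op": "carry_out", "data": {"motion": [{"fingers": 1,"dx": 0,"dy": 0,"dz": 0,"rx": 0,"ry": 0,"rz": 0.06},{"fingers": 1,"dx": 0,"dy": 0,"dz": 0,"rx": 0,"ry": 0,"rz": 0},{"fingers": 1,"dx": 0,"dy": 0,"dz": 0,"rx": 0,"ry": 0,"rz": 0},{"fingers": 1,"dx": 0,"dy": 0,"dz": 0,"rx": 0,"ry": 0,"rz": 0},{"fingers": 1,"dx": 0,"dy": 0,"dz": 0,"rx": 0,"ry": 0,"rz": 0}]}}

```text
clock: 4.65
tcp_pos: [0.5762, -0.0536, 0.0855]
ee_rot: [0.56, 0.828, 0.0, 0.001]
wrist_force: [3.5, -3.8, -3.0]
gripper_width: 0.198
grip_force: 71.7
```

```bash
python3 s.py; python3 - <<'E'
from h import *
# studs: dark blobs on the plate, scene view, before / earlier / now -> plate angle about knob axis
p,_=robot.get_image("scene"); ax=np.array([.5765,-.0525])
for n,im in(("0",np.load("scene0.npz")["p"]),("s2",np.load("s2.npz")["p"]),("now",p)):
    g=cv2.cvtColor(im,cv2.COLOR_RGB2GRAY).astype(float)
    out=[]
    for u,v in((221,214.5),(242.5,219)):
        w=np.zeros_like(g); u0,v0=int(u-6),int(v-7); sub=g[v0:v0+14,u0:u0+14]
        k=np.clip(85-sub,0,None); vv,uu=np.indices(sub.shape)
        if k.sum()>0:
            c=(u0+(uu*k).sum()/k.sum(),v0+(vv*k).sum()/k.sum()); P=plane("scene",c,.05)[0,:2]-ax; out.append((np.round(c,1).tolist(),np.degrees(np.arctan2(P[1],P[0])).round(1),np.linalg.norm(P).round(3)))
    print(n,out)
E
```

```text
t 4.65 tcp [ 0.5762 -0.0536  0.0855] ydir 21.86 zaxis [ 0.002 -0.    -1.   ] q6 [-16.5 -38.4] F [ 3.5 -3.8 -3. ] M [-0.78 -0.75 -1.76] 0.198 71.6571990641387
0 [([220.3, 214.0], np.float64(3.6), np.float64(0.1)), ([241.6, 219.4], np.float64(45.9), np.float64(0.1))]
s2 [([222.0, 215.0], np.float64(7.6), np.float64(0.1)), ([243.0, 219.3], np.float64(48.4), np.float64(0.1))]
now [([222.0, 215.0], np.float64(7.6), np.float64(0.1)), ([243.3, 219.0], np.float64(49.2), np.float64(0.099))]
```

The plate turned only about 4° and then jammed while torque rose, which isn't a 0.12 N m detent. I'll back the turn off, open, and see where the knob sits.

Call:
{"op": "carry_out", "data": {"motion": [{"fingers": 1,"dx": 0,"dy": 0,"dz": 0,"rx": 0,"ry": 0,"rz": -0.12},{"fingers": 1,"dx": 0,"dy": 0,"dz": 0,"rx": 0,"ry": 0,"rz": 0}], "squeeze": 20}}

```text
clock: 4.9
tcp_pos: [0.5763, -0.0522, 0.0857]
ee_rot: [0.607, 0.795, 0.001, 0.0]
wrist_force: [4.0, 2.3, -1.1]
gripper_width: 0.199
grip_force: 18.8
```

```bash
python3 s.py; cat > plate.py <<'E'
from h import *
p,d=robot.get_image("scene"); ax=np.array([.5765,-.0525]); np.savez("last.npz",p=p,d=d)
g=cv2.cvtColor(p,cv2.COLOR_RGB2GRAY).astype(float)
for u,v in((221,214.5),(242.5,219)):
    u0,v0=int(u-6),int(v-7); sub=g[v0:v0+14,u0:u0+14]
    k=np.clip(85-sub,0,None); vv,uu=np.indices(sub.shape)
    c=(u0+(uu*k).sum()/k.sum(),v0+(vv*k).sum()/k.sum()); P=plane("scene",c,.05)[0,:2]-ax; print(np.round(c,1),np.degrees(np.arctan2(P[1],P[0])).round(1))
E
python3 plate.py
```

```text
t 4.9 tcp [ 0.5763 -0.0522  0.0857] ydir 15.29 zaxis [ 0.002  0.001 -1.   ] q6 [-16.4 -31.8] F [ 4.   2.3 -1.1] M [ 0.41 -0.83 -0.25] 0.199 18.81875884719193
[nan nan] nan
[241.7 219.3] 46.1plate.py:7: RuntimeWarning: invalid value encountered in scalar divide
  c=(u0+(uu*k).sum()/k.sum(),v0+(vv*k).sum()/k.sum()); P=plane("scene",c,.05)[0,:2]-ax; print(np.round(c,1),np.degrees(np.arctan2(P[1],P[0])).round(1))
```

```bash
python3 - <<'E'
from h import *
ax=np.radians(91.95); ey=np.array([np.cos(ax),np.sin(ax)]); ex=np.array([ey[1],-ey[0]]); O=np.array([.5755,.043])
for n in("scene","top"):
    W=cloud(n,np.load(n+"0.npz")["d"]);L=W[...,:2]-O;X=L@ex;Y=L@ey;z=W[...,2]
    print(n)
    for Yc in np.arange(-.15,.03,.01):
        r=[]
        for Xc in np.arange(-.04,.12,.01):
            m=(abs(X-Xc)<.005)&(abs(Y-Yc)<.005)
            r.append("%4d"%(np.percentile(z[m],90)*1000) if m.any() else "   .")
        print("%5d"%(Yc*1000)," ".join(r))
p=np.load("last.npz")["p"]
cv2.imwrite("pics/s3.png",cv2.resize(p[155:230,195:295],(800,600),interpolation=cv2.INTER_CUBIC)[:,:,::-1])
E
```

```text
scene
 -150    .   28    .   50   53   49   25   24   28   26   25   26   32   28   13    6
 -139    .    .   28   49   51   48   26   26   22   26   23   22   32   29   22    6
 -129    .    .    .    .   51   40   28   26   24   24   26   23   33   26   19    3
 -119    .    .    .  102  107   94   40   26   25   23   24   24   24   23   21    4
 -109    .    .    .  108  108   98   81   44   40   37   35   37   35   39   36    3
  -99    .    .   41  102  109  106   82   42   40   40   39   42   38   53   46   36
  -89   26   43   44   74  110  103   80   41   39   40   36   39   36   44   46   37
  -79   24   39   41   81  108  105   43   43   39   40   38   37   38   35   25    7
  -69   26   25   38  102   99   91   42   40   37   35   39   24   24   26   21    4
  -59   25   25   23   43   38   39   38   39   37   40   37   24   29   24   24    3
  -49   22   23   26   38   40   38   39   40   39   41   39   37   24   26   20    4
  -39   21   23   24   37   39   39   37   38   40   37   41   47   26   25   24    5
  -29    .   21   31   38   40   38   30   25   25   39   56  
[... 1305 characters left out ...]
23    1    5
  -49   24   24   23   37   40   37   36   37   38   36   35   23   24   25    0    4
  -39   24   23   23   37   37   40   37   34   37   37   38   35   23   23   16    4
  -29   24   25   27   36   38   38   22   22   31   39   57   53   35   25   14    1
  -19   22   24   29  114  114   37   22   23   25   33   50   40   25   24   14    0
   -9   24   23  108  140  166  169    .   22    .   25   23   22   23   24   20    5
    0   23   23  163  169  169  165    .   20   26   24   25   21   23   22   19    2
   10   23   23  165  167  142  117    .   25   24   26   22   24   23   22   21    4
   20   22   22  113  118  117  116    .   24   25   24   23   25   23   24   22    2
```

View pics/s3.png

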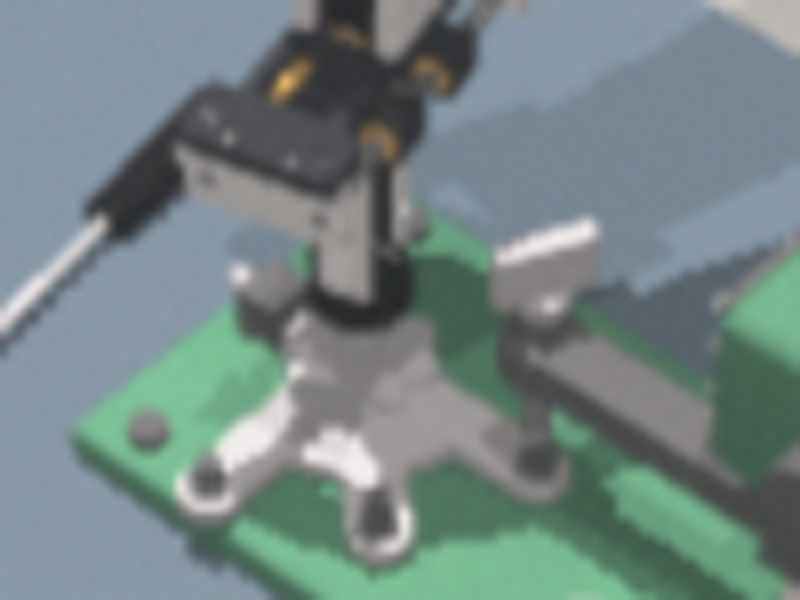

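Nothing visible blocks the plate; the tall stud is the 45° one (57–59 mm) as stated. I'll re-grip squarely, a little higher and with full force, then turn slowly.

Call:
{"op": "carry_out", "data": {"motion": [{"fingers": 0.7,"dx": 0,"dy": 0,"dz": 0,"rx": 0,"ry": 0,"rz": 0},{"fingers": 0.7,"dx": 0,"dy": 0,"dz": 3,"rx": 0,"ry": 0,"rz": -0.12},{"fingers": 0.7,"dx": 0,"dy": 0,"dz": 2,"rx": 0,"ry": 0,"rz": -0.12},{"fingers": 1,"dx": 0,"dy": 0,"dz": 0,"rx": 0,"ry": 0,"rz": 0},{"fingers": 1,"dx": 0,"dy": 0,"dz": 0,"rx": 0,"ry": 0,"rz": 0}]}}

```text
clock: 5.45
tcp_pos: [0.5763, -0.0529, 0.0903]
ee_rot: [0.696, 0.718, 0.001, 0.001]
wrist_force: [10.5, 1.6, -8.8]
gripper_width: 0.171
grip_force: 18.3
```

Call:
{"op": "carry_out", "data": {"motion": [{"fingers": 1,"dx": 0,"dy": 0,"dz": 0,"rx": 0,"ry": 0,"rz": 0},{"fingers": 1,"dx": 0,"dy": 0,"dz": 0,"rx": 0,"ry": 0,"rz": 0},{"fingers": 1,"dx": 0,"dy": 0,"dz": 0,"rx": 0,"ry": 0,"rz": 0}], "squeeze": 60}}

```text
clock: 5.75
tcp_pos: [0.5764, -0.0529, 0.0903]
ee_rot: [0.696, 0.718, 0.001, 0.001]
wrist_force: [5.0, 0.2, -3.7]
gripper_width: 0.163
grip_force: 60.0
```

```bash
python3 s.py;python3 plate.py
```

```text
t 5.75 tcp [ 0.5764 -0.0529  0.0903] ydir 1.77 zaxis [ 0.002 -0.    -1.   ] q6 [-16.5 -18.2] F [ 5.   0.2 -3.7] M [ 0.08 -0.91 -0.03] 0.163 59.99935805797577
[220.7 214. ] 4.1
[241.6 219.4] 45.9
```

Call:
{"op": "carry_out", "data": {"motion": [{"fingers": 1,"dx": 0,"dy": 0,"dz": 0,"rx": 0,"ry": 0,"rz": 0.04},{"fingers": 1,"dx": 0,"dy": 0,"dz": 0,"rx": 0,"ry": 0,"rz": 0.04},{"fingers": 1,"dx": 0,"dy": 0,"dz": 0,"rx": 0,"ry": 0,"rz": 0}]}}

```text
clock: 6.1
tcp_pos: [0.5763, -0.0529, 0.0903]
ee_rot: [0.668, 0.744, 0.001, 0.0]
wrist_force: [5.1, -0.1, -3.5]
gripper_width: 0.165
grip_force: 60.7
```

```bash
python3 s.py;python3 plate.py
```

```text
t 6.1 tcp [ 0.5763 -0.0529  0.0903] ydir 6.17 zaxis [ 0.002  0.    -1.   ] q6 [-16.5 -22.7] F [ 5.1 -0.1 -3.5] M [ 0.04 -1.03 -0.8 ] 0.165 60.735100507736206
[nan nan] nan
[242.9 219.4] 48.3plate.py:7: RuntimeWarning: invalid value encountered in scalar divide
  c=(u0+(uu*k).sum()/k.sum(),v0+(vv*k).sum()/k.sum()); P=plane("scene",c,.05)[0,:2]-ax; print(np.round(c,1),np.degrees(np.arctan2(P[1],P[0])).round(1))
```

Call:
{"op": "carry_out", "data": {"motion": [{"fingers": 1,"dx": 0,"dy": 0,"dz": 0,"rx": 0,"ry": 0,"rz": 0.05},{"fingers": 1,"dx": 0,"dy": 0,"dz": 0,"rx": 0,"ry": 0,"rz": 0.05},{"fingers": 1,"dx": 0,"dy": 0,"dz": 0,"rx": 0,"ry": 0,"rz": 0.05},{"fingers": 1,"dx": 0,"dy": 0,"dz": 0,"rx": 0,"ry": 0,"rz": 0}]}}

```text
clock: 6.55
tcp_pos: [0.5761, -0.0529, 0.0903]
ee_rot: [0.612, 0.791, 0.001, 0.0]
wrist_force: [4.6, 0.5, -4.5]
gripper_width: 0.176
grip_force: 70.0
```

```bash
python3 s.py;python3 plate.py 2>/dev/null
```

```text
t 6.55 tcp [ 0.5761 -0.0529  0.0903] ydir 14.56 zaxis [ 0.001  0.001 -1.   ] q6 [-16.5 -31.1] F [ 4.6  0.5 -4.5] M [-0.01 -1.06 -1.8 ] 0.176 69.99637272208929
[222. 215.] 7.6
[243.6 219.1] 49.6
```

Call:
{"op": "carry_out", "data": {"motion": [{"fingers": 1,"dx": 0,"dy": 0,"dz": 0,"rx": 0,"ry": 0,"rz": -0.12},{"fingers": 1,"dx": 0,"dy": 0,"dz": 0,"rx": 0,"ry": 0,"rz": -0.1},{"fingers": 1,"dx": 0,"dy": 0,"dz": 0,"rx": 0,"ry": 0,"rz": 0}]}}

```text
clock: 6.9
tcp_pos: [0.5764, -0.0529, 0.0903]
ee_rot: [0.693, 0.721, 0.0, 0.001]
wrist_force: [7.1, -0.4, -5.3]
gripper_width: 0.167
grip_force: 60.0
```

```bash
python3 s.py;python3 plate.py 2>/dev/null
```

```text
t 6.9 tcp [ 0.5764 -0.0529  0.0903] ydir 2.2 zaxis [ 0.002 -0.001 -1.   ] q6 [-16.5 -18.7] F [ 7.1 -0.4 -5.3] M [ 0.08 -1.32 -0.13] 0.167 60.00397861003876
[nan nan] nan
[241.6 219.4] 46.0
```

Call:
{"op": "carry_out", "data": {"motion": [{"fingers": 1,"dx": 0,"dy": 0,"dz": 0,"rx": 0,"ry": 0,"rz": -0.05},{"fingers": 1,"dx": 0,"dy": 0,"dz": 0,"rx": 0,"ry": 0,"rz": 0}]}}

```text
clock: 7.15
tcp_pos: [0.5764, -0.0529, 0.0903]
ee_rot: [0.71, 0.704, 0.0, 0.001]
wrist_force: [7.6, 0.0, -5.5]
gripper_width: 0.168
grip_force: 60.2
```

```bash
python3 s.py;python3 plate.py 2>/dev/null
```

```text
t 7.15 tcp [ 0.5764 -0.0529  0.0903] ydir -0.5 zaxis [ 0.002 -0.001 -1.   ] q6 [-16.4 -15.9] F [ 7.6  0.  -5.5] M [ 0.16 -1.35  0.53] 0.168 60.21706581115723
[nan nan] nan
[241.  219.2] 44.9
```

The plate is equally stiff both ways, about 25 N m/rad, so the jam may come from the hard squeeze itself. I'll test with a loose cradle: fingers parked a little wider than the bar, turning it with the pad edges.

Call:
{"op": "carry_out", "data": {"motion": [{"fingers": 0.8,"dx": 0,"dy": 0,"dz": 0,"rx": 0,"ry": 0,"rz": 0.05},{"fingers": 0.8,"dx": 0,"dy": 0,"dz": 0,"rx": 0,"ry": 0,"rz": 0}], "squeeze": 20}}

```text
clock: 7.4
tcp_pos: [0.5751, -0.053, 0.0904]
ee_rot: [0.693, 0.721, -0.001, -0.0]
wrist_force: [-0.1, -0.2, 0.7]
gripper_width: 0.199
grip_force: 0.2
```

```bash
python3 s.py;python3 plate.py 2>/dev/null
```

```text
t 7.4 tcp [ 0.5751 -0.053   0.0904] ydir 2.29 zaxis [-0.002 -0.001 -1.   ] q6 [-16.5 -18.7] F [-0.1 -0.2  0.7] M [-0.04 -0.15 -0.  ] 0.199 0.1603776728734374
[220.8 214. ] 4.3
[241.6 219.4] 45.9
```

Call:
{"op": "carry_out", "data": {"motion": [{"fingers": 0.8,"dx": 0,"dy": 0,"dz": 0,"rx": 0,"ry": 0,"rz": 0.1},{"fingers": 0.8,"dx": 0,"dy": 0,"dz": 0,"rx": 0,"ry": 0,"rz": 0.1},{"fingers": 0.8,"dx": 0,"dy": 0,"dz": 0,"rx": 0,"ry": 0,"rz": 0.06},{"fingers": 0.8,"dx": 0,"dy": 0,"dz": 0,"rx": 0,"ry": 0,"rz": 0}]}}

```text
clock: 7.85
tcp_pos: [0.5763, -0.0536, 0.0906]
ee_rot: [0.595, 0.804, -0.0, 0.001]
wrist_force: [4.4, -2.8, -3.0]
gripper_width: 0.202
grip_force: 18.0
```

```bash
python3 s.py;python3 plate.py 2>/dev/null
```

```text
t 7.85 tcp [ 0.5763 -0.0536  0.0906] ydir 16.98 zaxis [ 0.002 -0.001 -1.   ] q6 [-16.5 -33.5] F [ 4.4 -2.8 -3. ] M [-0.63 -0.89 -0.55] 0.202 18.003533352166414
[nan nan] nan
[242.  219.2] 46.8
```

Call:
{"op": "carry_out", "data": {"motion": [{"fingers": 1,"dx": 0,"dy": 0,"dz": 0,"rx": 0,"ry": 0,"rz": 0},{"fingers": 1,"dx": 0,"dy": 0,"dz": 0,"rx": 0,"ry": 0,"rz": 0},{"fingers": 1,"dx": 0,"dy": 0,"dz": 0,"rx": 0,"ry": 0,"rz": 0}], "squeeze": 40}}

```text
clock: 8.2
tcp_pos: [0.5763, -0.0536, 0.0906]
ee_rot: [0.596, 0.803, 0.0, 0.001]
wrist_force: [4.7, -2.4, -2.7]
gripper_width: 0.192
grip_force: 43.0
```

```bash
python3 s.py;python3 plate.py 2>/dev/null
```

```text
t 8.2 tcp [ 0.5763 -0.0536  0.0906] ydir 16.86 zaxis [ 0.002 -0.001 -1.   ] q6 [-16.5 -33.4] F [ 4.7 -2.4 -2.7] M [-0.62 -0.83 -0.86] 0.192 43.02282817661762
[nan nan] nan
[242.4 219.1] 47.4
```

Call:
{"op": "carry_out", "data": {"motion": [{"fingers": 1,"dx": 0,"dy": 0,"dz": 0,"rx": 0,"ry": 0,"rz": 0},{"fingers": 1,"dx": 0,"dy": 0,"dz": 0,"rx": 0,"ry": 0,"rz": 0},{"fingers": 1,"dx": 0,"dy": 0,"dz": 0,"rx": 0,"ry": 0,"rz": 0},{"fingers": 1,"dx": 0,"dy": 0,"dz": 0,"rx": 0,"ry": 0,"rz": 0},{"fingers": 1,"dx": 0,"dy": 0,"dz": 0,"rx": 0,"ry": 0,"rz": 0}]}}

```text
clock: 8.75
tcp_pos: [0.5763, -0.0536, 0.0906]
ee_rot: [0.596, 0.803, 0.0, 0.001]
wrist_force: [2.9, -3.0, -3.4]
gripper_width: 0.191
grip_force: 43.0
```

```bash
python3 s.py;python3 plate.py 2>/dev/null; cp last.npz hold.npz
```

```text
t 8.75 tcp [ 0.5763 -0.0536  0.0906] ydir 16.85 zaxis [ 0.002 -0.001 -1.   ] q6 [-16.5 -33.4] F [ 2.9 -3.  -3.4] M [-0.6  -0.85 -0.86] 0.191 43.01950961351395
[nan nan] nan
[242.3 219.2] 47.2
```

Call:
{"op": "carry_out", "data": {"motion": [{"fingers": 1,"dx": 0,"dy": 0,"dz": 0,"rx": 0,"ry": 0,"rz": -0.14},{"fingers": 1,"dx": 0,"dy": 0,"dz": 0,"rx": 0,"ry": 0,"rz": -0.12},{"fingers": 1,"dx": 0,"dy": 0,"dz": 0,"rx": 0,"ry": 0,"rz": 0},{"fingers": 1,"dx": 0,"dy": 0,"dz": 0,"rx": 0,"ry": 0,"rz": 0}], "squeeze": 60}}

```text
clock: 9.2
tcp_pos: [0.5764, -0.0525, 0.0906]
ee_rot: [0.694, 0.72, 0.001, 0.0]
wrist_force: [7.0, 1.2, -2.9]
gripper_width: 0.165
grip_force: 59.8
```

Call:
{"op": "carry_out", "data": {"motion": [{"fingers": 1,"dx": 0,"dy": 0,"dz": 0,"rx": 0,"ry": 0,"rz": 0.14},{"fingers": 1,"dx": 0,"dy": 0,"dz": 0,"rx": 0,"ry": 0,"rz": 0.14},{"fingers": 1,"dx": 0,"dy": 0,"dz": 0,"rx": 0,"ry": 0,"rz": 0.14}]}}

```text
clock: 9.5
tcp_pos: [0.5762, -0.0537, 0.0906]
ee_rot: [0.529, 0.849, 0.0, 0.001]
wrist_force: [2.8, -4.7, -1.9]
gripper_width: 0.208
grip_force: 82.3
```

```bash
python3 s.py; python3 - <<'E'
from h import *
p,d=robot.get_image("scene"); np.savez("last.npz",p=p,d=d)
q=np.load("scene0.npz")["p"]
im=[cv2.resize(x[180:240,212:272],(400,400),interpolation=cv2.INTER_CUBIC)[:,:,::-1] for x in(q,p)]
im=[cv2.convertScaleAbs(x,alpha=1.3) for x in im]
cv2.imwrite("pics/c2.png",np.hstack(im))
E
```

```text
t 9.5 tcp [ 0.5762 -0.0537  0.0906] ydir 26.15 zaxis [ 0.002 -0.001 -1.   ] q6 [-16.5 -42.7] F [ 2.8 -4.7 -1.9] M [-0.91 -0.68 -2.34] 0.208 82.3037539422512
```

View pics/c2.png

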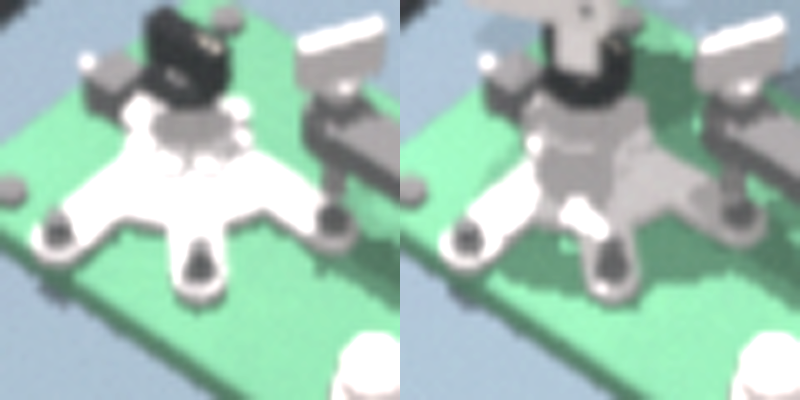

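```bash
python3 - <<'E'
from h import *
q=np.load("scene0.npz")["p"];p=np.load("last.npz")["p"]
ax=np.array([.5775,-.0522])
for a,z in((92,.045),(47,.057),(2,.05)):
    r=np.radians([a,a+1]); X=np.c_[ax[0]+.095*np.cos(r),ax[1]+.095*np.sin(r),[z,z]]; u=proj("scene",X)
    c=u[0]; 
    G=[cv2.cvtColor(i,cv2.COLOR_RGB2GRAY) for i in(q,p)]
    # local phase/ template shift of stud patch
    x,y=int(c[0]),int(c[1]); T=G[0][y-5:y+6,x-5:x+6]; S=G[1][y-12:y+13,x-12:x+13]
    r_=cv2.matchTemplate(cv2.resize(S,None,fx=8,fy=8,interpolation=cv2.INTER_CUBIC),cv2.resize(T,None,fx=8,fy=8,interpolation=cv2.INTER_CUBIC),cv2.TM_CCOEFF_NORMED)
    _,m,_,l=cv2.minMaxLoc(r_); print(a,"px",c.round(1),"px/deg",(u[1]-u[0]).round(2),"shift",(l[0]/8-7,l[1]/8-7),round(m,2))
E
python3 s.py
```

```text
92 px [262. 212.] px/deg [ 0.32 -0.28] shift (0.0, -0.875) 0.77
47 px [241.9 216.9] px/deg [ 0.52 -0.03] shift (1.625, 0.0) 0.77
2 px [220.6 212.9] px/deg [0.38 0.25] shift (1.375, 0.875) 0.96
t 9.55 tcp [ 0.5762 -0.0538  0.0906] ydir 26.35 zaxis [ 0.002 -0.001 -1.   ] q6 [-16.6 -42.9] F [ 3.2 -3.9 -3. ] M [-0.77 -0.83 -2.19] 0.206 80.00929372385144
```

The plate gives about 3.4° elastically at over 2 N m, so something other than the 0.12 N m detent holds it. I'll let go, rise clear and look at it unobstructed before trying more force.

Call:
{"op": "carry_out", "data": {"motion": [{"fingers": 0.7,"dx": 0,"dy": 0,"dz": 0,"rx": 0,"ry": 0,"rz": -0.14},{"fingers": 0.6,"dx": 0,"dy": 0,"dz": 0,"rx": 0,"ry": 0,"rz": -0.14},{"fingers": 0.4,"dx": 0,"dy": 0,"dz": 30,"rx": 0,"ry": 0,"rz": -0.14},{"fingers": 0.4,"dx": -10,"dy": -20,"dz": 40,"rx": 0,"ry": 0,"rz": 0},{"fingers": 0.4,"dx": -45,"dy": -20,"dz": 40,"rx": 0,"ry": 0,"rz": 0}]}}

```text
clock: 10.05
tcp_pos: [0.5308, -0.0893, 0.1942]
ee_rot: [0.693, 0.721, -0.0, 0.0]
wrist_force: [0.3, -0.6, 0.7]
gripper_width: 0.583
grip_force: 0.0
```

Call:
{"op": "carry_out", "data": {"motion": [{"fingers": 0.4,"dx": -45,"dy": -20,"dz": 0,"rx": 0,"ry": 0,"rz": 0},{"fingers": 0.4,"dx": -30,"dy": -40,"dz": 0,"rx": 0,"ry": 0,"rz": 0},{"fingers": 0.4,"dx": 0,"dy": -50,"dz": 0,"rx": 0,"ry": 0,"rz": 0},{"fingers": 0.4,"dx": 0,"dy": -50,"dz": 0,"rx": 0,"ry": 0,"rz": 0},{"fingers": 0.4,"dx": 0,"dy": -50,"dz": 0,"rx": 0,"ry": 0,"rz": 0}]}}

```text
clock: 10.55
tcp_pos: [0.4541, -0.3, 0.1922]
ee_rot: [0.694, 0.72, -0.0, -0.001]
wrist_force: [1.2, 0.5, 0.8]
gripper_width: 0.602
grip_force: 0.0
```

```bash
python3 s.py; python3 - <<'E'
from h import *
t,dt=robot.get_image("top"); s,ds=robot.get_image("scene"); np.savez("r.npz",t=t,s=s,dt=dt,ds=ds)
a=cv2.resize(t[160:220,240:310],(700,600),interpolation=cv2.INTER_CUBIC)[:,:,::-1]
cv2.imwrite("pics/r.png",cv2.convertScaleAbs(a,alpha=1.2))
t0=np.load("top0.npz")["p"]; df=np.abs(t[150:235,130:330].astype(int)-t0[150:235,130:330]).max(2)
print("changed px",(df>60).sum(), np.argwhere(df>60)[:10].tolist())
E
```

```text
t 10.55 tcp [ 0.4541 -0.3     0.1922] ydir 2.12 zaxis [-0.001  0.001 -1.   ] q6 [-45.4 -47.5] F [1.2 0.5 0.8] M [-0.03 -0.11  0.05] 0.602 0.0
changed px 9 [[80, 199], [81, 199], [82, 198], [82, 199], [83, 198], [83, 199], [84, 197], [84, 198], [84, 199]]
```

View pics/r.png

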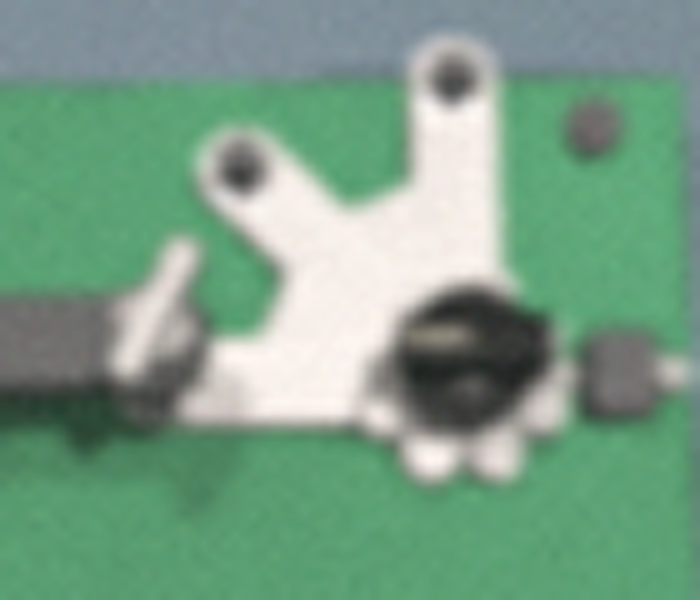

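The plate sprang back exactly to the start (no pixels changed on the press), so nothing is disturbed. I'll next check whether the thumbscrew is really clear or is pinning the stud: grip it and ease it off slightly, which the later steps undo anyway.

Call:
{"op": "carry_out", "data": {"motion": [{"fingers": 0.4,"dx": 15,"dy": 43,"dz": 5,"rx": 0,"ry": 0,"rz": 0.138},{"fingers": 0.4,"dx": 15,"dy": 43,"dz": 0,"rx": 0,"ry": 0,"rz": 0.138},{"fingers": 0.4,"dx": 15,"dy": 43,"dz": 0,"rx": 0,"ry": 0,"rz": 0.138},{"fingers": 0.4,"dx": 15,"dy": 43,"dz": 0,"rx": 0,"ry": 0,"rz": 0.138},{"fingers": 0.4,"dx": 15,"dy": 43,"dz": 0,"rx": 0,"ry": 0,"rz": 0.138}], "squeeze": 10}}

```text
clock: 11.15
tcp_pos: [0.5296, -0.0808, 0.1969]
ee_rot: [0.407, 0.914, -0.0, -0.001]
wrist_force: [1.1, -0.5, 0.2]
gripper_width: 0.602
grip_force: 0.0
```

Call:
{"op": "carry_out", "data": {"motion": [{"fingers": 0.4,"dx": 15,"dy": 43,"dz": 0,"rx": 0,"ry": 0,"rz": 0.138},{"fingers": 0.4,"dx": 15,"dy": 43,"dz": 0,"rx": 0,"ry": 0,"rz": 0.138},{"fingers": 0.4,"dx": 15,"dy": 42,"dz": 0,"rx": 0,"ry": 0,"rz": 0.138},{"fingers": 0.4,"dx": 0,"dy": 0,"dz": 0,"rx": 0,"ry": 0,"rz": 0}]}}

```text
clock: 11.55
tcp_pos: [0.5747, 0.0495, 0.1967]
ee_rot: [0.209, 0.978, 0.0, -0.001]
wrist_force: [-0.8, -0.6, -0.2]
gripper_width: 0.602
grip_force: 0.0
```

```bash
python3 s.py
```

```text
t 11.55 tcp [0.5747 0.0495 0.1967] ydir 65.88 zaxis [-0.002  0.001 -1.   ] q6 [ -6.4 -72.3] F [-0.8 -0.6 -0.2] M [-0.01 -0.13 -0.01] 0.602 0.0
```

Call:
{"op": "carry_out", "data": {"motion": [{"fingers": 0.4,"dx": -0.5,"dy": -6.5,"dz": -20,"rx": 0,"ry": 0,"rz": 0},{"fingers": 0.6,"dx": 0,"dy": 0,"dz": -25,"rx": 0,"ry": 0,"rz": 0},{"fingers": 0.8,"dx": 0,"dy": 0,"dz": -8,"rx": 0,"ry": 0,"rz": 0},{"fingers": 1,"dx": 0,"dy": 0,"dz": 0,"rx": 0,"ry": 0,"rz": 0},{"fingers": 1,"dx": 0,"dy": 0,"dz": 0,"rx": 0,"ry": 0,"rz": 0}]}}

```text
clock: 12.05
tcp_pos: [0.5749, 0.0377, 0.1449]
ee_rot: [0.213, 0.977, -0.0, 0.0]
wrist_force: [0.1, -0.4, 0.3]
gripper_width: 0.297
grip_force: 0.0
```

Call:
{"op": "carry_out", "data": {"motion": [{"fingers": 1,"dx": 0,"dy": 0,"dz": 0,"rx": 0,"ry": 0,"rz": 0},{"fingers": 1,"dx": 0,"dy": 0,"dz": 0,"rx": 0,"ry": 0,"rz": 0},{"fingers": 1,"dx": 0,"dy": 0,"dz": 0,"rx": 0,"ry": 0,"rz": 0},{"fingers": 1,"dx": 0,"dy": 0,"dz": 0,"rx": 0,"ry": 0,"rz": 0}]}}

```text
clock: 12.45
tcp_pos: [0.5763, 0.0396, 0.1454]
ee_rot: [0.213, 0.977, 0.002, 0.002]
wrist_force: [4.1, 7.0, -0.3]
gripper_width: 0.101
grip_force: 10.0
```

```bash
python3 s.py
```

```text
t 12.45 tcp [0.5763 0.0396 0.1454] ydir 65.39 zaxis [ 0.005  0.004 -1.   ] q6 [ -7.4 -72.9] F [ 4.1  7.  -0.3] M [ 1.21 -0.76 -0.09] 0.101 9.986716210842133
```

Call:
{"op": "carry_out", "data": {"motion": [{"fingers": 1,"dx": 1.5,"dy": 5,"dz": 0,"rx": 0,"ry": 0,"rz": 0},{"fingers": 1,"dx": 0,"dy": 0,"dz": 0,"rx": 0,"ry": 0,"rz": 0},{"fingers": 1,"dx": 0,"dy": 0,"dz": 0,"rx": 0,"ry": 0,"rz": 0}], "squeeze": 15}}

```text
clock: 12.75
tcp_pos: [0.5767, 0.0405, 0.1453]
ee_rot: [0.213, 0.977, -0.003, 0.001]
wrist_force: [-3.0, -7.1, 3.3]
gripper_width: 0.107
grip_force: 15.0
```

```bash
python3 s.py
```

```text
t 12.75 tcp [0.5767 0.0405 0.1453] ydir 65.45 zaxis [ 0.    -0.006 -1.   ] q6 [ -7.1 -72.4] F [-3.  -7.1  3.3] M [-1.47  0.28  0.04] 0.107 14.999582022428513
```

Call:
{"op": "carry_out", "data": {"motion": [{"fingers": 1,"dx": 0,"dy": 0,"dz": 0,"rx": 0,"ry": 0,"rz": 0.08},{"fingers": 1,"dx": 0,"dy": 0,"dz": 0,"rx": 0,"ry": 0,"rz": 0.08},{"fingers": 1,"dx": 0,"dy": 0,"dz": 0,"rx": 0,"ry": 0,"rz": 0}]}}

```text
clock: 13.05
tcp_pos: [0.5768, 0.0409, 0.1454]
ee_rot: [0.133, 0.991, -0.002, 0.001]
wrist_force: [-1.4, -5.1, 3.5]
gripper_width: 0.105
grip_force: 15.0
```

```bash
python3 s.py
```

```text
t 13.05 tcp [0.5768 0.0409 0.1454] ydir 74.68 zaxis [ 0.001 -0.004 -1.   ] q6 [ -7.1 -81.6] F [-1.4 -5.1  3.5] M [-1.09  0.11  0.06] 0.105 15.007959455251694
```

The screw turns freely on its friction, so it isn't pinning anything. I'll ease it off a little more for clearance, then retry the knob centred on the refined axis.

Call:
{"op": "carry_out", "data": {"motion": [{"fingers": 1,"dx": 0,"dy": -1,"dz": 0,"rx": 0,"ry": 0,"rz": 0.14},{"fingers": 1,"dx": 0,"dy": 0,"dz": 0,"rx": 0,"ry": 0,"rz": 0.14},{"fingers": 1,"dx": 0,"dy": 0,"dz": 0,"rx": 0,"ry": 0,"rz": 0.14},{"fingers": 1,"dx": 0,"dy": 0,"dz": 0,"rx": 0,"ry": 0,"rz": 0.14},{"fingers": 1,"dx": 0,"dy": 0,"dz": 0,"rx": 0,"ry": 0,"rz": 0.14}]}}

```text
clock: 13.55
tcp_pos: [0.5766, 0.0426, 0.1455]
ee_rot: [-0.216, 0.976, 0.001, 0.001]
wrist_force: [-2.3, 3.4, 5.8]
gripper_width: 0.103
grip_force: 15.0
```

Call:
{"op": "carry_out", "data": {"motion": [{"fingers": 1,"dx": 0,"dy": 0,"dz": 0,"rx": 0,"ry": 0,"rz": 0.14},{"fingers": 1,"dx": 0,"dy": 0,"dz": 0,"rx": 0,"ry": 0,"rz": 0}]}}

```text
clock: 13.75
tcp_pos: [0.5764, 0.0431, 0.1455]
ee_rot: [-0.283, 0.959, 0.001, 0.001]
wrist_force: [-1.3, 4.4, 5.2]
gripper_width: 0.104
grip_force: 15.0
```

```bash
python3 s.py
```

```text
t 13.75 tcp [0.5764 0.0431 0.1455] ydir 122.86 zaxis [ 0.     0.002 -1.   ] q6 [  -7.  -129.9] F [-1.3  4.4  5.2] M [0.93 0.39 0.09] 0.104 15.003551244735718
```

Call:
{"op": "carry_out", "data": {"motion": [{"fingers": 0.7,"dx": 0,"dy": 0,"dz": 0,"rx": 0,"ry": 0,"rz": 0},{"fingers": 0.6,"dx": 0,"dy": 0,"dz": 0,"rx": 0,"ry": 0,"rz": 0},{"fingers": 0.5,"dx": 0,"dy": 0,"dz": 40,"rx": 0,"ry": 0,"rz": 0},{"fingers": 0.5,"dx": 0,"dy": -20,"dz": 5,"rx": 0,"ry": 0,"rz": -0.14},{"fingers": 0.5,"dx": 0,"dy": -25,"dz": 0,"rx": 0,"ry": 0,"rz": -0.14}]}}

```text
clock: 14.25
tcp_pos: [0.5774, -0.0035, 0.1911]
ee_rot: [-0.143, 0.99, -0.001, 0.002]
wrist_force: [0.4, -1.1, -0.1]
gripper_width: 0.482
grip_force: 0.0
```

Call:
{"op": "carry_out", "data": {"motion": [{"fingers": 0.5,"dx": 2,"dy": -25,"dz": 0,"rx": 0,"ry": 0,"rz": -0.14},{"fingers": 0.5,"dx": 0,"dy": -25,"dz": 0,"rx": 0,"ry": 0,"rz": -0.14},{"fingers": 0.5,"dx": 0,"dy": 0,"dz": 0,"rx": 0,"ry": 0,"rz": -0.14},{"fingers": 0.5,"dx": 0,"dy": 0,"dz": 0,"rx": 0,"ry": 0,"rz": -0.14},{"fingers": 0.5,"dx": 0,"dy": 0,"dz": 0,"rx": 0,"ry": 0,"rz": -0.14}]}}

```text
clock: 14.75
tcp_pos: [0.5781, -0.0538, 0.1888]
ee_rot: [0.206, 0.978, -0.0, -0.0]
wrist_force: [0.9, 0.4, 0.0]
gripper_width: 0.5
grip_force: 0.0
```

Call:
{"op": "carry_out", "data": {"motion": [{"fingers": 0.5,"dx": 0,"dy": 0,"dz": 0,"rx": 0,"ry": 0,"rz": -0.14},{"fingers": 0.5,"dx": 0,"dy": 0,"dz": 0,"rx": 0,"ry": 0,"rz": -0.14},{"fingers": 0.5,"dx": 0,"dy": 0,"dz": 0,"rx": 0,"ry": 0,"rz": -0.14},{"fingers": 0.5,"dx": 0,"dy": 0,"dz": 0,"rx": 0,"ry": 0,"rz": -0.14},{"fingers": 0.5,"dx": 0,"dy": 0,"dz": 0,"rx": 0,"ry": 0,"rz": -0.14}]}}

```text
clock: 15.25
tcp_pos: [0.5781, -0.0535, 0.1887]
ee_rot: [0.529, 0.849, -0.0, -0.0]
wrist_force: [0.1, -0.1, 0.1]
gripper_width: 0.496
grip_force: 0.0
```

Call:
{"op": "carry_out", "data": {"motion": [{"fingers": 0.5,"dx": 0,"dy": 0,"dz": 0,"rx": 0,"ry": 0,"rz": -0.14},{"fingers": 0.5,"dx": 0,"dy": 0,"dz": 0,"rx": 0,"ry": 0,"rz": -0.14},{"fingers": 0.5,"dx": 0,"dy": 0,"dz": 0,"rx": 0,"ry": 0,"rz": 0}]}}

```text
clock: 15.55
tcp_pos: [0.5781, -0.0534, 0.1888]
ee_rot: [0.64, 0.768, -0.0, -0.0]
wrist_force: [-0.4, -1.6, -0.4]
gripper_width: 0.5
grip_force: 0.0
```

```bash
python3 s.py; python3 plate.py
```

```text
t 15.55 tcp [ 0.5781 -0.0534  0.1888] ydir 10.42 zaxis [-0. -0. -1.] q6 [-16.4 -26.9] F [-0.4 -1.6 -0.4] M [-0.   -0.13 -0.09] 0.5 0.0
[220.6 214. ] 4.0
[241.4 219.4] 45.6
```

Call:
{"op": "carry_out", "data": {"motion": [{"fingers": 0.5,"dx": -0.5,"dy": 0,"dz": -30,"rx": 0,"ry": 0,"rz": -0.145},{"fingers": 0.5,"dx": 0,"dy": 0,"dz": -40,"rx": 0,"ry": 0,"rz": 0},{"fingers": 0.6,"dx": 0,"dy": 0,"dz": -30,"rx": 0,"ry": 0,"rz": 0},{"fingers": 0.8,"dx": 0,"dy": 0,"dz": 0,"rx": 0,"ry": 0,"rz": 0},{"fingers": 1,"dx": 0,"dy": 0,"dz": 0,"rx": 0,"ry": 0,"rz": 0}], "squeeze": 30}}

```text
clock: 16.1
tcp_pos: [0.5778, -0.0532, 0.0893]
ee_rot: [0.693, 0.721, -0.0, -0.0]
wrist_force: [-0.2, 0.1, 0.7]
gripper_width: 0.28
grip_force: 0.0
```

Call:
{"op": "carry_out", "data": {"motion": [{"fingers": 1,"dx": 0,"dy": 0,"dz": 0,"rx": 0,"ry": 0,"rz": 0},{"fingers": 1,"dx": 0,"dy": 0,"dz": 0,"rx": 0,"ry": 0,"rz": 0},{"fingers": 1,"dx": 0,"dy": 0,"dz": 0,"rx": 0,"ry": 0,"rz": 0}]}}

```text
clock: 16.4
tcp_pos: [0.5765, -0.0536, 0.0909]
ee_rot: [0.693, 0.721, -0.002, -0.001]
wrist_force: [-9.6, -0.8, 4.3]
gripper_width: 0.169
grip_force: 30.0
```

```bash
python3 s.py
```

```text
t 16.4 tcp [ 0.5765 -0.0536  0.0909] ydir 2.19 zaxis [-0.004 -0.001 -1.   ] q6 [-16.5 -18.6] F [-9.6 -0.8  4.3] M [-0.2   1.66 -0.03] 0.169 29.988759756088257
```

Call:
{"op": "carry_out", "data": {"motion": [{"fingers": 1,"dx": 0,"dy": 0,"dz": 0,"rx": 0,"ry": 0,"rz": 0.05},{"fingers": 1,"dx": 0,"dy": 0,"dz": 0,"rx": 0,"ry": 0,"rz": 0.05},{"fingers": 1,"dx": 0,"dy": 0,"dz": 0,"rx": 0,"ry": 0,"rz": 0}]}}

```text
clock: 16.7
tcp_pos: [0.5764, -0.0534, 0.0908]
ee_rot: [0.657, 0.754, -0.001, -0.001]
wrist_force: [-9.7, -0.3, 3.6]
gripper_width: 0.17
grip_force: 31.2
```

```bash
python3 s.py; python3 plate.py
```

```text
t 16.7 tcp [ 0.5764 -0.0534  0.0908] ydir 7.84 zaxis [-0.004 -0.    -1.   ] q6 [-16.5 -24.3] F [-9.7 -0.3  3.6] M [-0.18  1.67 -0.7 ] 0.17 31.208456677850336
[221. 215.] 6.2
[242.6 219.3] 47.7
```

Same stiffness again, so neither the screw nor the centring is the cause. For diagnosis I'll push the far (medium-stud) arm of the plate lightly with shut fingers. At a 95 mm lever the detent should give at 1–2 N.

Call:
{"op": "carry_out", "data": {"motion": [{"fingers": 0.7,"dx": 0,"dy": 0,"dz": 0,"rx": 0,"ry": 0,"rz": -0.1},{"fingers": 0.6,"dx": 0,"dy": 0,"dz": 0,"rx": 0,"ry": 0,"rz": 0},{"fingers": 0.6,"dx": 0,"dy": 0,"dz": 40,"rx": 0,"ry": 0,"rz": 0},{"fingers": 0.6,"dx": 0,"dy": 0,"dz": 30,"rx": 0,"ry": 0,"rz": 0.14},{"fingers": 1,"dx": 25,"dy": -8,"dz": 0,"rx": 0,"ry": 0,"rz": 0.14}], "squeeze": 10}}

```text
clock: 17.25
tcp_pos: [0.6057, -0.0614, 0.1665]
ee_rot: [0.583, 0.813, 0.002, 0.005]
wrist_force: [0.8, -0.2, 0.6]
gripper_width: 0.348
grip_force: 0.0
```

Call:
{"op": "carry_out", "data": {"motion": [{"fingers": 1,"dx": 25,"dy": -8,"dz": 0,"rx": 0,"ry": 0,"rz": 0.14},{"fingers": 1,"dx": 25,"dy": -8,"dz": 0,"rx": 0,"ry": 0,"rz": 0.14},{"fingers": 1,"dx": 22,"dy": -8,"dz": 0,"rx": 0,"ry": 0,"rz": 0.14},{"fingers": 1,"dx": 0,"dy": 0,"dz": 0,"rx": 0,"ry": 0,"rz": 0.14},{"fingers": 1,"dx": 0,"dy": 0,"dz": 0,"rx": 0,"ry": 0,"rz": 0.14}]}}

```text
clock: 17.75
tcp_pos: [0.6761, -0.0856, 0.1606]
ee_rot: [0.269, 0.963, 0.0, 0.001]
wrist_force: [-0.4, 0.1, -0.5]
gripper_width: 0.002
grip_force: 0.0
```

Call:
{"op": "carry_out", "data": {"motion": [{"fingers": 1,"dx": 0,"dy": 0,"dz": 0,"rx": 0,"ry": 0,"rz": 0.14},{"fingers": 1,"dx": 0,"dy": 0,"dz": 0,"rx": 0,"ry": 0,"rz": 0.14},{"fingers": 1,"dx": 0,"dy": 0,"dz": 0,"rx": 0,"ry": 0,"rz": 0.14},{"fingers": 1,"dx": 0,"dy": 0,"dz": -20,"rx": 0,"ry": 0,"rz": 0.14},{"fingers": 1,"dx": 0,"dy": 0,"dz": 0,"rx": 0,"ry": 0,"rz": 0}]}}

```text
clock: 18.25
tcp_pos: [0.674, -0.0848, 0.1379]
ee_rot: [-0.004, 1.0, 0.0, -0.001]
wrist_force: [-1.0, -0.6, -0.3]
gripper_width: 0.005
grip_force: 0.0
```

```bash
python3 s.py
```

```text
t 18.25 tcp [ 0.674  -0.0848  0.1379] ydir 90.46 zaxis [-0.002  0.001 -1.   ] q6 [ -16.7 -107.2] F [-1.  -0.6 -0.3] M [ 0.08 -0.18 -0.  ] 0.005 0.0
```

Call:
{"op": "carry_out", "data": {"motion": [{"fingers": 1,"dx": 0,"dy": 0,"dz": -40,"rx": 0,"ry": 0,"rz": 0},{"fingers": 1,"dx": 0,"dy": 0,"dz": -35,"rx": 0,"ry": 0,"rz": 0},{"fingers": 1,"dx": 0,"dy": 0,"dz": -20,"rx": 0,"ry": 0,"rz": 0},{"fingers": 1,"dx": 0,"dy": 0,"dz": -6,"rx": 0,"ry": 0,"rz": 0},{"fingers": 1,"dx": 0,"dy": 0,"dz": 0,"rx": 0,"ry": 0,"rz": 0}]}}

```text
clock: 18.75
tcp_pos: [0.6749, -0.0852, 0.0384]
ee_rot: [-0.003, 1.0, 0.0, -0.0]
wrist_force: [0.3, 0.2, 0.3]
gripper_width: 0.007
grip_force: 0.0
```

Call:
{"op": "carry_out", "data": {"motion": [{"fingers": 1,"dx": 0,"dy": 6,"dz": 0,"rx": 0,"ry": 0,"rz": 0},{"fingers": 1,"dx": 0,"dy": 6,"dz": 0,"rx": 0,"ry": 0,"rz": 0},{"fingers": 1,"dx": 0,"dy": 3,"dz": 0,"rx": 0,"ry": 0,"rz": 0},{"fingers": 1,"dx": 0,"dy": 0,"dz": 0,"rx": 0,"ry": 0,"rz": 0}]}}

```text
clock: 19.15
tcp_pos: [0.6752, -0.0695, 0.0389]
ee_rot: [-0.004, 1.0, -0.0, 0.001]
wrist_force: [-0.2, -0.6, -0.5]
gripper_width: 0.007
grip_force: 0.0
```

```bash
python3 s.py; python3 plate.py
```

```text
t 19.15 tcp [ 0.6752 -0.0695  0.0389] ydir 90.4 zaxis [ 0.001 -0.    -1.   ] q6 [ -15.4 -105.8] F [-0.2 -0.6 -0.5] M [ 0.06 -0.12  0.01] 0.007 0.0
[219.8 214.3] 3.4
[241.4 219.5] 45.6
```

Call:
{"op": "carry_out", "data": {"motion": [{"fingers": 1,"dx": 0,"dy": -8,"dz": 0,"rx": 0,"ry": 0,"rz": 0},{"fingers": 1,"dx": 0,"dy": 0,"dz": -5,"rx": 0,"ry": 0,"rz": 0},{"fingers": 1,"dx": 0,"dy": 7,"dz": 0,"rx": 0,"ry": 0,"rz": 0},{"fingers": 1,"dx": 0,"dy": 4,"dz": 0,"rx": 0,"ry": 0,"rz": 0},{"fingers": 1,"dx": 0,"dy": 0,"dz": 0,"rx": 0,"ry": 0,"rz": 0}]}}

```text
clock: 19.7
tcp_pos: [0.6746, -0.0679, 0.033]
ee_rot: [-0.004, 1.0, -0.001, -0.0]
wrist_force: [-0.8, -6.3, 1.0]
gripper_width: 0.008
grip_force: 2.0
```

```bash
python3 s.py
```

```text
t 19.7 tcp [ 0.6746 -0.0679  0.033 ] ydir 90.42 zaxis [-0.001 -0.003 -1.   ] q6 [ -15.2 -105.6] F [-0.8 -6.3  1. ] M [-0.92  0.12 -0.04] 0.008 1.9891943606307905
```

Call:
{"op": "carry_out", "data": {"motion": [{"fingers": 1,"dx": 0,"dy": 4,"dz": 0,"rx": 0,"ry": 0,"rz": 0},{"fingers": 1,"dx": 0,"dy": 4,"dz": 0,"rx": 0,"ry": 0,"rz": 0},{"fingers": 1,"dx": 0,"dy": 0,"dz": 0,"rx": 0,"ry": 0,"rz": 0}]}}

```text
clock: 20.0
tcp_pos: [0.6748, -0.0639, 0.0335]
ee_rot: [-0.004, 1.0, -0.005, -0.0]
wrist_force: [-2.8, -17.0, -0.2]
gripper_width: 0.009
grip_force: 7.3
```

```bash
python3 s.py; python3 plate.py
```

```text
t 20.0 tcp [ 0.6748 -0.0639  0.0335] ydir 90.46 zaxis [ 0.    -0.009 -1.   ] q6 [ -14.7 -104.9] F [ -2.8 -17.   -0.2] M [-3.01  0.3   0.12] 0.009 7.284274689591257
[220.8 215.3] 6.3
[243.  219.6] 48.4
```

Call:
{"op": "carry_out", "data": {"motion": [{"fingers": 1,"dx": 0,"dy": 5,"dz": 0,"rx": 0,"ry": 0,"rz": 0},{"fingers": 1,"dx": 0,"dy": 3,"dz": 0,"rx": 0,"ry": 0,"rz": 0},{"fingers": 1,"dx": 0,"dy": 0,"dz": 0,"rx": 0,"ry": 0,"rz": 0}]}}

```text
clock: 20.35
tcp_pos: [0.6746, -0.0605, 0.0337]
ee_rot: [-0.004, 1.0, -0.009, -0.0]
wrist_force: [-3.6, -30.2, -1.1]
gripper_width: 0.002
grip_force: 13.3
```

```bash
python3 s.py; python3 plate.py
```

```text
t 20.35 tcp [ 0.6746 -0.0605  0.0337] ydir 90.5 zaxis [-0.    -0.017 -1.   ] q6 [ -14.3 -104.3] F [ -3.6 -30.2  -1.1] M [-5.51  0.58  0.2 ] 0.002 13.27504953937023
[221.3 215.8] 7.8
[243.8 219.4] 50.0
```

Call:
{"op": "carry_out", "data": {"motion": [{"fingers": 1,"dx": 0,"dy": 3,"dz": 0,"rx": 0,"ry": 0,"rz": 0},{"fingers": 1,"dx": 0,"dy": 0,"dz": 0,"rx": 0,"ry": 0,"rz": 0},{"fingers": 1,"dx": 0,"dy": 0,"dz": 0,"rx": 0,"ry": 0,"rz": 0}]}}

```text
clock: 20.7
tcp_pos: [0.6745, -0.0594, 0.0337]
ee_rot: [-0.004, 1.0, -0.01, -0.0]
wrist_force: [-4.7, -33.8, -0.9]
gripper_width: 0.004
grip_force: 15.5
```

```bash
python3 s.py; python3 plate.py; python3 - <<'E'
from h import *
p=np.load("last.npz"); q=np.load("scene0.npz")
# what else moved on the press: changed pixels away from plate/robot, scene view
df=np.abs(p["p"].astype(int)-q["p"]).max(2); df[:, :205]=0; df[:,345:]=0; df[:165]=0; df[285:]=0
m=(df>40).astype(np.uint8); n,l,s,c=cv2.connectedComponentsWithStats(m)
for i in np.argsort(-s[1:,4])[:8]+1: print(s[i].tolist(),c[i].round(0).tolist())
E
```

```text
t 20.7 tcp [ 0.6745 -0.0594  0.0337] ydir 90.48 zaxis [-0.001 -0.019 -1.   ] q6 [ -14.2 -104. ] F [ -4.7 -33.8  -0.9] M [-6.44  0.68  0.24] 0.004 15.470992084447062
[221.5 216. ] 8.4
[244.4 219.4] 51.0
[205, 165, 59, 69, 1761] [230.0, 201.0]
[205, 213, 37, 31, 358] [223.0, 231.0]
[308, 165, 28, 15, 225] [319.0, 170.0]
[312, 182, 33, 13, 222] [327.0, 188.0]
[268, 193, 17, 11, 92] [278.0, 198.0]
[263, 208, 13, 8, 55] [269.0, 212.0]
[256, 182, 14, 9, 50] [262.0, 185.0]
[242, 185, 3, 3, 6] [243.0, 186.0]
```

At 34 N on a 98 mm lever (about 3.3 N m, some 25 times the detent) the plate flexes 5° and still doesn't index, so I won't push harder. One last check is whether the knob needs lifting or pressing to release. Retreating and re-gripping it.

Call:
{"op": "carry_out", "data": {"motion": [{"fingers": 1,"dx": 0,"dy": -15,"dz": 0,"rx": 0,"ry": 0,"rz": 0},{"fingers": 1,"dx": 0,"dy": -8,"dz": 30,"rx": 0,"ry": 0,"rz": 0},{"fingers": 0.8,"dx": 0,"dy": 0,"dz": 45,"rx": 0,"ry": 0,"rz": -0.14},{"fingers": 0.6,"dx": 0,"dy": 0,"dz": 45,"rx": 0,"ry": 0,"rz": -0.14},{"fingers": 0.5,"dx": -25,"dy": 8,"dz": 0,"rx": 0,"ry": 0,"rz": -0.14}]}}

```text
clock: 21.25
tcp_pos: [0.6555, -0.0646, 0.1619]
ee_rot: [0.208, 0.978, -0.0, 0.008]
wrist_force: [-0.0, -0.3, 1.5]
gripper_width: 0.224
grip_force: 0.0
```

Call:
{"op": "carry_out", "data": {"motion": [{"fingers": 0.5,"dx": -25,"dy": 8,"dz": 0,"rx": 0,"ry": 0,"rz": -0.14},{"fingers": 0.5,"dx": -25,"dy": 8,"dz": 0,"rx": 0,"ry": 0,"rz": -0.14},{"fingers": 0.5,"dx": -22,"dy": 0,"dz": 0,"rx": 0,"ry": 0,"rz": -0.14},{"fingers": 0.5,"dx": 0,"dy": 0,"dz": 0,"rx": 0,"ry": 0,"rz": -0.14},{"fingers": 0.5,"dx": 0,"dy": 0,"dz": 0,"rx": 0,"ry": 0,"rz": -0.14}]}}

```text
clock: 21.75
tcp_pos: [0.5771, -0.0463, 0.1531]
ee_rot: [0.531, 0.847, 0.0, -0.0]
wrist_force: [-0.3, -0.9, 0.0]
gripper_width: 0.499
grip_force: 0.0
```

Call:
{"op": "carry_out", "data": {"motion": [{"fingers": 0.5,"dx": 0,"dy": 0,"dz": 0,"rx": 0,"ry": 0,"rz": -0.14},{"fingers": 0.5,"dx": 0,"dy": 0,"dz": 0,"rx": 0,"ry": 0,"rz": -0.14},{"fingers": 0.5,"dx": 0,"dy": 0,"dz": 0,"rx": 0,"ry": 0,"rz": -0.14},{"fingers": 0.5,"dx": 0,"dy": 0,"dz": 0,"rx": 0,"ry": 0,"rz": 0}]}}

```text
clock: 22.15
tcp_pos: [0.5777, -0.0466, 0.153]
ee_rot: [0.694, 0.72, 0.0, -0.0]
wrist_force: [0.1, -0.1, 0.3]
gripper_width: 0.5
grip_force: 0.0
```

```bash
python3 s.py; python3 plate.py
```

```text
t 22.15 tcp [ 0.5777 -0.0466  0.153 ] ydir 2.16 zaxis [-0.  0. -1.] q6 [-15.8 -18. ] F [ 0.1 -0.1  0.3] M [-0.03 -0.07 -0.04] 0.5 0.0
[220.6 214. ] 4.0
[241.5 219.4] 45.8
```

Call:
{"op": "carry_out", "data": {"motion": [{"fingers": 0.5,"dx": -0.5,"dy": -7,"dz": -35,"rx": 0,"ry": 0,"rz": 0},{"fingers": 0.7,"dx": 0,"dy": 0,"dz": -30,"rx": 0,"ry": 0,"rz": 0},{"fingers": 1,"dx": 0,"dy": 0,"dz": 0,"rx": 0,"ry": 0,"rz": 0},{"fingers": 1,"dx": 0,"dy": 0,"dz": 0,"rx": 0,"ry": 0,"rz": 0},{"fingers": 1,"dx": 0,"dy": 0,"dz": 0,"rx": 0,"ry": 0,"rz": 0}], "squeeze": 40}}

```text
clock: 22.7
tcp_pos: [0.5778, -0.0543, 0.0897]
ee_rot: [0.693, 0.72, 0.0, 0.001]
wrist_force: [-12.7, -1.1, 5.1]
gripper_width: 0.198
grip_force: 5.7
```

Call:
{"op": "carry_out", "data": {"motion": [{"fingers": 1,"dx": 0,"dy": 0,"dz": 0,"rx": 0,"ry": 0,"rz": 0},{"fingers": 1,"dx": 0,"dy": 0,"dz": 3,"rx": 0,"ry": 0,"rz": 0},{"fingers": 1,"dx": 0,"dy": 0,"dz": 2,"rx": 0,"ry": 0,"rz": 0},{"fingers": 1,"dx": 0,"dy": 0,"dz": 0,"rx": 0,"ry": 0,"rz": 0}]}}

```text
clock: 23.1
tcp_pos: [0.5764, -0.0543, 0.0899]
ee_rot: [0.694, 0.72, -0.0, 0.0]
wrist_force: [8.1, -3.6, -23.3]
gripper_width: 0.168
grip_force: 40.0
```

```bash
python3 s.py
```

```text
t 23.1 tcp [ 0.5764 -0.0543  0.0899] ydir 2.13 zaxis [-0. -0. -1.] q6 [-16.6 -18.7] F [  8.1  -3.6 -23.3] M [-0.81 -1.45 -0.01] 0.168 39.9842369556427
```

Call:
{"op": "carry_out", "data": {"motion": [{"fingers": 1,"dx": 0,"dy": 0,"dz": 0,"rx": 0,"ry": 0,"rz": 0.05},{"fingers": 1,"dx": 0,"dy": 0,"dz": 0,"rx": 0,"ry": 0,"rz": 0.05},{"fingers": 1,"dx": 0,"dy": 0,"dz": 0,"rx": 0,"ry": 0,"rz": 0}]}}

```text
clock: 23.4
tcp_pos: [0.5763, -0.0543, 0.0899]
ee_rot: [0.658, 0.753, -0.0, -0.0]
wrist_force: [7.2, -4.7, -23.8]
gripper_width: 0.172
grip_force: 41.5
```

```bash
python3 s.py; python3 plate.py
```

```text
t 23.4 tcp [ 0.5763 -0.0543  0.0899] ydir 7.74 zaxis [-0.001  0.    -1.   ] q6 [-16.6 -24.3] F [  7.2  -4.7 -23.8] M [-0.79 -1.38 -0.87] 0.172 41.53830601993832
[222. 215.] 7.6
[242.9 219.4] 48.4
```

Call:
{"op": "carry_out", "data": {"motion": [{"fingers": 1,"dx": 0,"dy": 0,"dz": -5,"rx": 0,"ry": 0,"rz": 0},{"fingers": 1,"dx": 0,"dy": 0,"dz": -4,"rx": 0,"ry": 0,"rz": 0.04},{"fingers": 1,"dx": 0,"dy": 0,"dz": 0,"rx": 0,"ry": 0,"rz": 0}]}}

```text
clock: 23.75
tcp_pos: [0.5767, -0.0544, 0.0896]
ee_rot: [0.641, 0.768, -0.002, -0.001]
wrist_force: [-18.6, 1.6, 25.9]
gripper_width: 0.168
grip_force: 40.0
```

```bash
python3 s.py; python3 plate.py
```

```text
t 23.75 tcp [ 0.5767 -0.0544  0.0896] ydir 10.29 zaxis [-0.004 -0.001 -1.   ] q6 [-16.5 -26.8] F [-18.6   1.6  25.9] M [ 0.3   3.54 -0.02] 0.168 40.01584231853485
[224. 216.] 12.1
[245.9 218.8] 54.0
```

Pressing the knob down releases it: torque drops to zero and the plate follows (+8°). It's a push-to-turn knob. I'll keep that light downward push and carry it through the click.

Call:
{"op": "carry_out", "data": {"motion": [{"fingers": 1,"dx": 0,"dy": 0,"dz": 0,"rx": 0,"ry": 0,"rz": 0.1},{"fingers": 1,"dx": 0,"dy": 0,"dz": 0,"rx": 0,"ry": 0,"rz": 0.1}]}}

```text
clock: 24.0
tcp_pos: [0.5769, -0.0543, 0.0896]
ee_rot: [0.56, 0.829, -0.001, -0.001]
wrist_force: [-18.5, 1.2, 24.6]
gripper_width: 0.165
grip_force: 40.0
```

```bash
python3 s.py
```

```text
t 24.0 tcp [ 0.5769 -0.0543  0.0896] ydir 21.92 zaxis [-0.003 -0.001 -1.   ] q6 [-16.5 -38.4] F [-18.5   1.2  24.6] M [ 0.25  3.38 -0.08] 0.165 40.012325048446655
```

Call:
{"op": "carry_out", "data": {"motion": [{"fingers": 1,"dx": 0,"dy": 0,"dz": 0,"rx": 0,"ry": 0,"rz": 0.12},{"fingers": 1,"dx": 0,"dy": 0,"dz": 0,"rx": 0,"ry": 0,"rz": 0.12},{"fingers": 1,"dx": 0,"dy": 0,"dz": 0,"rx": 0,"ry": 0,"rz": 0.12},{"fingers": 1,"dx": 0,"dy": 0,"dz": 0,"rx": 0,"ry": 0,"rz": 0.09},{"fingers": 1,"dx": 0,"dy": 0,"dz": 0,"rx": 0,"ry": 0,"rz": 0}]}}

```text
clock: 24.5
tcp_pos: [0.5773, -0.0542, 0.0896]
ee_rot: [0.362, 0.932, -0.001, -0.001]
wrist_force: [-17.6, 2.5, 24.2]
gripper_width: 0.167
grip_force: 40.0
```

```bash
python3 s.py
```

```text
t 24.5 tcp [ 0.5773 -0.0542  0.0896] ydir 47.55 zaxis [-0.002 -0.    -1.   ] q6 [-16.5 -64. ] F [-17.6   2.5  24.2] M [ 0.38  3.08 -0.12] 0.167 40.00675857067108
```

Call:
{"op": "carry_out", "data": {"motion": [{"fingers": 1,"dx": 0,"dy": 0,"dz": 5,"rx": 0,"ry": 0,"rz": 0},{"fingers": 0.7,"dx": 0,"dy": 0,"dz": 0,"rx": 0,"ry": 0,"rz": 0},{"fingers": 0.5,"dx": 0,"dy": 0,"dz": 0,"rx": 0,"ry": 0,"rz": 0},{"fingers": 0.5,"dx": 0,"dy": 0,"dz": 20,"rx": 0,"ry": 0,"rz": 0},{"fingers": 0.5,"dx": 0,"dy": 0,"dz": 40,"rx": 0,"ry": 0,"rz": 0}]}}

```text
clock: 25.0
tcp_pos: [0.5757, -0.0536, 0.1474]
ee_rot: [0.363, 0.932, -0.0, -0.003]
wrist_force: [-0.2, -0.1, 0.7]
gripper_width: 0.47
grip_force: 0.0
```

Call:
{"op": "carry_out", "data": {"motion": [{"fingers": 0.5,"dx": 0,"dy": 0,"dz": 45,"rx": 0,"ry": 0,"rz": 0.1},{"fingers": 0.5,"dx": 0,"dy": 0,"dz": 0,"rx": 0,"ry": 0,"rz": 0.1},{"fingers": 0.5,"dx": 0,"dy": 0,"dz": 0,"rx": 0,"ry": 0,"rz": 0}]}}

```text
clock: 25.3
tcp_pos: [0.5789, -0.0545, 0.197]
ee_rot: [0.268, 0.963, 0.0, 0.003]
wrist_force: [0.2, 0.3, -1.4]
gripper_width: 0.5
grip_force: 0.0
```

```bash
python3 s.py; python3 - <<'E'
from h import *
s,ds=robot.get_image("scene"); t,dt=robot.get_image("top"); np.savez("k.npz",s=s,t=t,ds=ds,dt=dt)
ax=np.array([.577,-.0535]); g=cv2.cvtColor(s,cv2.COLOR_RGB2GRAY)
# plate arms: sample brightness on ring r=80mm at arm-top height 40mm vs angle
for name,im in(("before",cv2.cvtColor(np.load("scene0.npz")["p"],cv2.COLOR_RGB2HSV)),("now",cv2.cvtColor(s,cv2.COLOR_RGB2HSV))):
    a=np.arange(-20,180,2.); X=np.c_[ax[0]+.078*np.cos(np.radians(a)),ax[1]+.078*np.sin(np.radians(a)),0*a+.04]
    u=proj("scene",X); sat=[im[int(round(v)),int(round(x)),1] for x,v in u]
    print(name,[int(k) for k,q in zip(a,sat) if q<50])
W=cloud("scene",ds)
pd=np.zeros(ds.shape,bool); pd[175:200,250:275]=1
m=pd&(W[...,2]>.145)&(W[...,2]<.18); q=W[m][:,:2]; q=q-q.mean(0); w,v=np.linalg.eigh(q.T@q)
print("paddle dir",np.degrees(np.arctan2(v[1,1],v[0,1])).round(1),m.sum(),W[m].mean(0).round(3))
im=[cv2.resize(s[165:240,205:305],(400,300),interpolation=cv2.INTER_CUBIC),cv2.resize(t[155:230,225:325],(400,300),interpolation=cv2.INTER_CUBIC)]
cv2.imwrite("pics/k.png",np.hstack(im)[:,:,::-1])
E
```

```text
t 25.3 tcp [ 0.5789 -0.0545  0.197 ] ydir 58.85 zaxis [ 0.005 -0.001 -1.   ] q6 [-16.5 -75.4] F [ 0.2  0.3 -1.4] M [-0.02 -0.1  -0.02] 0.5 0.0
before [-8, -6, -4, -2, 0, 2, 4, 6, 8, 10, 12, 14, 16, 36, 38, 40, 42, 44, 46, 48, 50, 52, 54, 56, 76, 78, 80, 82, 84, 86, 88, 90, 92, 94, 96, 98, 100, 102, 104, 106, 108, 110, 112, 114, 116, 118, 120, 122, 124, 126, 128, 130, 132, 134, 136, 138, 140, 142, 144, 146, 148, 150, 152, 154, 156, 158, 160, 162, 164, 166, 168, 170, 172, 174, 176, 178]
now [36, 38, 40, 42, 44, 46, 48, 50, 52, 54, 56, 76, 78, 80, 82, 84, 86, 88, 90, 92, 94, 96, 98, 100, 102, 104, 106, 108, 110, 112, 114, 116, 118, 120, 122, 124, 126, 128, 130, 132, 134, 136, 138, 140, 142, 144, 146, 148, 150, 152, 154, 156, 158, 160, 162, 164]
paddle dir -147.6 55 [0.582 0.046 0.162]
```

View pics/k.png

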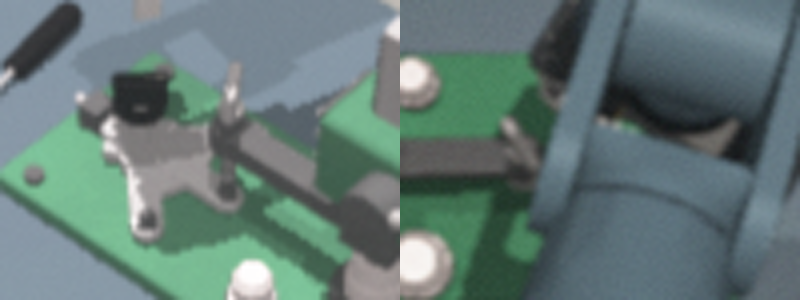

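The scene view shows the plate indexed: arms now at 46° and 92°, with the tall stud under the screw. Now the thumbscrew, with the paddle gripped at closing direction 122.9°, which leaves enough wrist range.

Call:
{"op": "carry_out", "data": {"motion": [{"fingers": 0.5,"dx": -1,"dy": 24,"dz": 0,"rx": 0,"ry": 0,"rz": 0.14},{"fingers": 0.5,"dx": 0,"dy": 24,"dz": 0,"rx": 0,"ry": 0,"rz": 0.14},{"fingers": 0.5,"dx": 0,"dy": 24,"dz": 0,"rx": 0,"ry": 0,"rz": 0.14},{"fingers": 0.5,"dx": 0,"dy": 24,"dz": 0,"rx": 0,"ry": 0,"rz": 0.14},{"fingers": 0.5,"dx": 0,"dy": 0,"dz": 0,"rx": 0,"ry": 0,"rz": 0.14}], "squeeze": 20}}

```text
clock: 25.9
tcp_pos: [0.5752, 0.0444, 0.1924]
ee_rot: [-0.081, 0.997, 0.001, -0.001]
wrist_force: [0.0, 0.4, -0.1]
gripper_width: 0.498
grip_force: 0.0
```

Call:
{"op": "carry_out", "data": {"motion": [{"fingers": 0.5,"dx": 0,"dy": 0,"dz": 0,"rx": 0,"ry": 0,"rz": 0.14},{"fingers": 0.5,"dx": 0,"dy": 0,"dz": 0,"rx": 0,"ry": 0,"rz": 0.14},{"fingers": 0.5,"dx": 0,"dy": 0,"dz": 0,"rx": 0,"ry": 0,"rz": 0.137},{"fingers": 0.5,"dx": 0,"dy": 0,"dz": 0,"rx": 0,"ry": 0,"rz": 0},{"fingers": 0.5,"dx": 0,"dy": 0,"dz": 0,"rx": 0,"ry": 0,"rz": 0}]}}

```text
clock: 26.4
tcp_pos: [0.5757, 0.0419, 0.193]
ee_rot: [-0.281, 0.96, 0.0, -0.001]
wrist_force: [0.1, 0.6, 0.3]
gripper_width: 0.503
grip_force: 0.0
```

```bash
python3 s.py
```

```text
t 26.4 tcp [0.5757 0.0419 0.193 ] ydir 122.63 zaxis [-0.002  0.    -1.   ] q6 [  -7.1 -129.7] F [0.1 0.6 0.3] M [ 0.11 -0.14  0.02] 0.503 0.0
```

Call:
{"op": "carry_out", "data": {"motion": [{"fingers": 0.5,"dx": 0,"dy": 0,"dz": -25,"rx": 0,"ry": 0,"rz": 0},{"fingers": 0.7,"dx": 0,"dy": 0,"dz": -22,"rx": 0,"ry": 0,"rz": 0},{"fingers": 1,"dx": 0,"dy": 0,"dz": 0,"rx": 0,"ry": 0,"rz": 0},{"fingers": 1,"dx": 0,"dy": 0,"dz": 0,"rx": 0,"ry": 0,"rz": 0},{"fingers": 1,"dx": 0,"dy": 0,"dz": 0,"rx": 0,"ry": 0,"rz": 0}]}}

```text
clock: 26.9
tcp_pos: [0.5771, 0.0418, 0.1484]
ee_rot: [-0.282, 0.959, -0.0, 0.001]
wrist_force: [-0.0, -0.3, 0.1]
gripper_width: 0.197
grip_force: 0.0
```

Call:
{"op": "carry_out", "data": {"motion": [{"fingers": 1,"dx": 0,"dy": 0,"dz": 0,"rx": 0,"ry": 0,"rz": 0},{"fingers": 1,"dx": 0,"dy": 0,"dz": 0,"rx": 0,"ry": 0,"rz": 0},{"fingers": 1,"dx": 0,"dy": 0,"dz": 0,"rx": 0,"ry": 0,"rz": 0}]}}

```text
clock: 27.2
tcp_pos: [0.5764, 0.0429, 0.1484]
ee_rot: [-0.283, 0.959, 0.001, 0.001]
wrist_force: [-3.1, 4.0, 3.4]
gripper_width: 0.105
grip_force: 20.0
```

```bash
python3 s.py
```

```text
t 27.2 tcp [0.5764 0.0429 0.1484] ydir 122.83 zaxis [ 0.001  0.002 -1.   ] q6 [  -7.  -129.9] F [-3.1  4.   3.4] M [0.94 0.46 0.  ] 0.105 19.996303617954254
```

Call:
{"op": "carry_out", "data": {"motion": [{"fingers": 0.8,"dx": 0,"dy": 0,"dz": 0,"rx": 0,"ry": 0,"rz": 0},{"fingers": 0.8,"dx": 0,"dy": 0.5,"dz": -4,"rx": 0,"ry": 0,"rz": 0},{"fingers": 1,"dx": 0,"dy": 0,"dz": 0,"rx": 0,"ry": 0,"rz": 0},{"fingers": 1,"dx": 0,"dy": 0,"dz": 0,"rx": 0,"ry": 0,"rz": 0},{"fingers": 1,"dx": 0,"dy": 0,"dz": 0,"rx": 0,"ry": 0,"rz": 0}]}}

```text
clock: 27.7
tcp_pos: [0.5757, 0.0427, 0.1425]
ee_rot: [-0.283, 0.959, 0.001, -0.001]
wrist_force: [-0.4, 2.4, -1.3]
gripper_width: 0.107
grip_force: 20.0
```

Call:
{"op": "carry_out", "data": {"motion": [{"fingers": 1,"dx": 0,"dy": 0,"dz": 0,"rx": 0,"ry": 0,"rz": -0.14},{"fingers": 1,"dx": 0,"dy": 0,"dz": 0,"rx": 0,"ry": 0,"rz": -0.14},{"fingers": 1,"dx": 0,"dy": 0,"dz": 0,"rx": 0,"ry": 0,"rz": -0.14},{"fingers": 1,"dx": 0,"dy": 0,"dz": -0.2,"rx": 0,"ry": 0,"rz": -0.14},{"fingers": 1,"dx": 0,"dy": 0,"dz": 0,"rx": 0,"ry": 0,"rz": -0.14}]}}

```text
clock: 28.2
tcp_pos: [0.576, 0.0413, 0.1424]
ee_rot: [0.066, 0.998, -0.001, -0.0]
wrist_force: [-1.3, -2.3, -0.7]
gripper_width: 0.104
grip_force: 20.0
```

```bash
python3 s.py
```

```text
t 28.2 tcp [0.576  0.0413 0.1424] ydir 82.43 zaxis [-0.001 -0.002 -1.   ] q6 [ -7.1 -89.4] F [-1.3 -2.3 -0.7] M [-0.49  0.04  0.07] 0.104 19.99746948480606
```

Call:
{"op": "carry_out", "data": {"motion": [{"fingers": 1,"dx": 0,"dy": 0,"dz": 0,"rx": 0,"ry": 0,"rz": -0.14},{"fingers": 1,"dx": 0,"dy": 0,"dz": 0,"rx": 0,"ry": 0,"rz": -0.14},{"fingers": 1,"dx": 0,"dy": 0,"dz": 0,"rx": 0,"ry": 0,"rz": -0.14},{"fingers": 1,"dx": 0,"dy": 0,"dz": -0.2,"rx": 0,"ry": 0,"rz": -0.14},{"fingers": 1,"dx": 0,"dy": 0,"dz": 0,"rx": 0,"ry": 0,"rz": -0.14}]}}

```text
clock: 28.7
tcp_pos: [0.5754, 0.04, 0.1421]
ee_rot: [0.404, 0.915, -0.003, -0.0]
wrist_force: [-4.0, -7.1, -0.2]
gripper_width: 0.102
grip_force: 20.0
```

Call:
{"op": "carry_out", "data": {"motion": [{"fingers": 1,"dx": 0,"dy": 0,"dz": 0,"rx": 0,"ry": 0,"rz": -0.14},{"fingers": 1,"dx": 0,"dy": 0,"dz": 0,"rx": 0,"ry": 0,"rz": -0.14},{"fingers": 1,"dx": 0,"dy": 0,"dz": 0,"rx": 0,"ry": 0,"rz": -0.14},{"fingers": 1,"dx": 0,"dy": 0,"dz": -0.2,"rx": 0,"ry": 0,"rz": -0.14},{"fingers": 1,"dx": 0,"dy": 0,"dz": 0,"rx": 0,"ry": 0,"rz": -0.14}]}}

```text
clock: 29.2
tcp_pos: [0.574, 0.0395, 0.1418]
ee_rot: [0.693, 0.721, -0.005, -0.0]
wrist_force: [-9.0, -8.5, 3.5]
gripper_width: 0.107
grip_force: 20.0
```

```bash
python3 s.py
```

```text
t 29.2 tcp [0.574  0.0395 0.1418] ydir 2.23 zaxis [-0.007 -0.006 -1.   ] q6 [-7.2 -9.2] F [-9.  -8.5  3.5] M [-1.71  1.64  0.1 ] 0.107 20.00126838684082
```

Call:
{"op": "carry_out", "data": {"motion": [{"fingers": 1,"dx": -1,"dy": -1.5,"dz": -0.2,"rx": 0,"ry": 0,"rz": -0.14},{"fingers": 1,"dx": -0.5,"dy": 0,"dz": 0,"rx": 0,"ry": 0,"rz": -0.14},{"fingers": 1,"dx": 0,"dy": 0,"dz": 0,"rx": 0,"ry": 0,"rz": -0.14},{"fingers": 1,"dx": 0,"dy": 0,"dz": 0,"rx": 0,"ry": 0,"rz": -0.14},{"fingers": 1,"dx": 0,"dy": 0,"dz": 0,"rx": 0,"ry": 0,"rz": -0.14}]}}

```text
clock: 29.7
tcp_pos: [0.5724, 0.0397, 0.1416]
ee_rot: [0.898, 0.439, -0.004, -0.0]
wrist_force: [-9.9, -2.1, 3.1]
gripper_width: 0.101
grip_force: 20.0
```

```bash
python3 s.py
```

```text
t 29.7 tcp [0.5724 0.0397 0.1416] ydir -37.89 zaxis [-0.007 -0.002 -1.   ] q6 [-7.3 30.7] F [-9.9 -2.1  3.1] M [-0.51  1.66  0.12] 0.101 19.9997341632843
```

Call:
{"op": "carry_out", "data": {"motion": [{"fingers": 1,"dx": 0,"dy": 0,"dz": -0.1,"rx": 0,"ry": 0,"rz": -0.08},{"fingers": 1,"dx": 0,"dy": 0,"dz": 0,"rx": 0,"ry": 0,"rz": -0.08},{"fingers": 1,"dx": 0,"dy": 0,"dz": 0,"rx": 0,"ry": 0,"rz": 0}]}}

```text
clock: 30.0
tcp_pos: [0.5722, 0.0399, 0.1415]
ee_rot: [0.93, 0.368, -0.004, -0.0]
wrist_force: [-9.8, -3.4, 4.7]
gripper_width: 0.106
grip_force: 20.0
```

```bash
python3 s.py
```

```text
t 30.0 tcp [0.5722 0.0399 0.1415] ydir -46.81 zaxis [-0.007 -0.002 -1.   ] q6 [-7.2 39.6] F [-9.8 -3.4  4.7] M [-0.44  1.72 -0.05] 0.106 20.002417266368866
```

Call:
{"op": "carry_out", "data": {"motion": [{"fingers": 1,"dx": -1,"dy": 0,"dz": 0,"rx": 0,"ry": 0,"rz": -0.08},{"fingers": 1,"dx": 0,"dy": 0,"dz": -0.1,"rx": 0,"ry": 0,"rz": -0.08},{"fingers": 1,"dx": 0,"dy": 0,"dz": 0,"rx": 0,"ry": 0,"rz": -0.08}]}}

```text
clock: 30.3
tcp_pos: [0.5717, 0.0403, 0.1415]
ee_rot: [0.967, 0.253, -0.003, -0.0]
wrist_force: [-7.5, -0.3, 3.4]
gripper_width: 0.107
grip_force: 20.0
```

```bash
python3 s.py
```

```text
t 30.3 tcp [0.5717 0.0403 0.1415] ydir -60.67 zaxis [-0.006 -0.001 -1.   ] q6 [-7.2 53.5] F [-7.5 -0.3  3.4] M [-0.12  1.38  0.14] 0.107 19.999707341194153
```

Call:
{"op": "carry_out", "data": {"motion": [{"fingers": 1,"dx": 0,"dy": 0,"dz": 0,"rx": 0,"ry": 0,"rz": -0.08},{"fingers": 1,"dx": 0,"dy": 0,"dz": -0.1,"rx": 0,"ry": 0,"rz": -0.08},{"fingers": 1,"dx": 0,"dy": 0,"dz": 0,"rx": 0,"ry": 0,"rz": -0.08}]}}

```text
clock: 30.6
tcp_pos: [0.5715, 0.0408, 0.1414]
ee_rot: [0.991, 0.136, -0.003, -0.0]
wrist_force: [-9.5, 0.8, 5.3]
gripper_width: 0.107
grip_force: 20.0
```

```bash
python3 s.py
```

```text
t 30.6 tcp [0.5715 0.0408 0.1414] ydir -74.42 zaxis [-0.006 -0.    -1.   ] q6 [-7.2 67.2] F [-9.5  0.8  5.3] M [0.16 1.56 0.06] 0.107 20.00007301568985
```

Call:
{"op": "carry_out", "data": {"motion": [{"fingers": 1,"dx": -1,"dy": 0,"dz": 0,"rx": 0,"ry": 0,"rz": -0.07},{"fingers": 1,"dx": -1,"dy": 0,"dz": -0.1,"rx": 0,"ry": 0,"rz": -0.07},{"fingers": 1,"dx": 0,"dy": 0,"dz": 0,"rx": 0,"ry": 0,"rz": -0.07}]}}

```text
clock: 30.9
tcp_pos: [0.5711, 0.0412, 0.1415]
ee_rot: [1.0, 0.031, -0.001, -0.0]
wrist_force: [-1.7, 2.7, 0.5]
gripper_width: 0.109
grip_force: 20.0
```

```bash
python3 s.py
```

```text
t 30.9 tcp [0.5711 0.0412 0.1415] ydir -86.44 zaxis [-0.001  0.001 -1.   ] q6 [-7.2 79.2] F [-1.7  2.7  0.5] M [0.48 0.42 0.03] 0.109 19.999806582927704
```

Call:
{"op": "carry_out", "data": {"motion": [{"fingers": 1,"dx": 0,"dy": 0,"dz": 0,"rx": 0,"ry": 0,"rz": -0.07},{"fingers": 1,"dx": 0,"dy": 0,"dz": -0.1,"rx": 0,"ry": 0,"rz": -0.07},{"fingers": 1,"dx": 0,"dy": 0,"dz": 0,"rx": 0,"ry": 0,"rz": -0.07}]}}

```text
clock: 31.2
tcp_pos: [0.5713, 0.0412, 0.1415]
ee_rot: [0.997, -0.073, -0.001, -0.0]
wrist_force: [-0.3, 2.2, 0.3]
gripper_width: 0.122
grip_force: 22.6
```

```bash
python3 s.py
```

```text
t 31.2 tcp [0.5713 0.0412 0.1415] ydir -98.39 zaxis [-0.001  0.    -1.   ] q6 [-7.2 91.2] F [-0.3  2.2  0.3] M [0.58 0.01 0.5 ] 0.122 22.551448680460453
```

It's seated: torque jumped to 0.5 N m and the pads are cocked. I'll square up to find the seat angle accurately.

Call:
{"op": "carry_out", "data": {"motion": [{"fingers": 1,"dx": 0,"dy": 0,"dz": 0,"rx": 0,"ry": 0,"rz": 0.05},{"fingers": 1,"dx": 0,"dy": 0,"dz": 0,"rx": 0,"ry": 0,"rz": 0}]}}

```text
clock: 31.4
tcp_pos: [0.5714, 0.0412, 0.1415]
ee_rot: [0.999, -0.047, -0.0, -0.0]
wrist_force: [-1.8, 3.4, -0.1]
gripper_width: 0.117
grip_force: 20.3
```

```bash
python3 s.py
```

```text
t 31.4 tcp [0.5714 0.0412 0.1415] ydir -95.4 zaxis [-0.001  0.001 -1.   ] q6 [-7.2 88.2] F [-1.8  3.4 -0.1] M [0.53 0.34 0.34] 0.117 20.279259542003274
```

Call:
{"op": "carry_out", "data": {"motion": [{"fingers": 1,"dx": 0,"dy": 0,"dz": 0,"rx": 0,"ry": 0,"rz": 0.03},{"fingers": 1,"dx": 0,"dy": 0,"dz": 0,"rx": 0,"ry": 0,"rz": 0}]}}

```text
clock: 31.6
tcp_pos: [0.5714, 0.0412, 0.1415]
ee_rot: [0.999, -0.033, -0.0, -0.0]
wrist_force: [-1.8, 3.0, -0.1]
gripper_width: 0.115
grip_force: 19.6
```

```bash
python3 s.py
```

```text
t 31.6 tcp [0.5714 0.0412 0.1415] ydir -93.77 zaxis [-0.001  0.001 -1.   ] q6 [-7.2 86.5] F [-1.8  3.  -0.1] M [0.62 0.31 0.23] 0.115 19.582227542996407
```

Call:
{"op": "carry_out", "data": {"motion": [{"fingers": 1,"dx": 0,"dy": 0,"dz": 0,"rx": 0,"ry": 0,"rz": 0.14},{"fingers": 1,"dx": 0.5,"dy": 0,"dz": 0.1,"rx": 0,"ry": 0,"rz": 0.14},{"fingers": 1,"dx": 0.5,"dy": 0,"dz": 0,"rx": 0,"ry": 0,"rz": 0.14},{"fingers": 1,"dx": 0.5,"dy": 0,"dz": 0,"rx": 0,"ry": 0,"rz": 0.14},{"fingers": 1,"dx": 0.5,"dy": 0,"dz": 0.1,"rx": 0,"ry": 0,"rz": 0.14}]}}

```text
clock: 32.1
tcp_pos: [0.5724, 0.0404, 0.1416]
ee_rot: [0.949, 0.314, -0.002, -0.0]
wrist_force: [-5.8, -0.6, 2.7]
gripper_width: 0.105
grip_force: 20.0
```

Call:
{"op": "carry_out", "data": {"motion": [{"fingers": 1,"dx": 0,"dy": 0,"dz": 0,"rx": 0,"ry": 0,"rz": 0.14},{"fingers": 1,"dx": 0,"dy": 0,"dz": 0,"rx": 0,"ry": 0,"rz": 0.14},{"fingers": 1,"dx": 0,"dy": 0,"dz": 0.1,"rx": 0,"ry": 0,"rz": 0.14},{"fingers": 1,"dx": 0,"dy": 0,"dz": 0,"rx": 0,"ry": 0,"rz": 0.14},{"fingers": 1,"dx": 0,"dy": 0,"dz": 0,"rx": 0,"ry": 0,"rz": 0.14}]}}

```text
clock: 32.6
tcp_pos: [0.5732, 0.0399, 0.1419]
ee_rot: [0.784, 0.62, -0.001, 0.0]
wrist_force: [-1.4, -1.9, 0.8]
gripper_width: 0.108
grip_force: 20.0
```

Call:
{"op": "carry_out", "data": {"motion": [{"fingers": 1,"dx": 0,"dy": 0,"dz": 0.1,"rx": 0,"ry": 0,"rz": 0.14},{"fingers": 1,"dx": 0,"dy": 0,"dz": 0,"rx": 0,"ry": 0,"rz": 0.08},{"fingers": 1,"dx": 0,"dy": 0,"dz": 0,"rx": 0,"ry": 0,"rz": 0},{"fingers": 1,"dx": 0,"dy": 0,"dz": 0,"rx": 0,"ry": 0,"rz": 0}]}}

```text
clock: 33.0
tcp_pos: [0.5736, 0.0399, 0.142]
ee_rot: [0.714, 0.701, -0.001, 0.0]
wrist_force: [-1.7, -3.0, -0.3]
gripper_width: 0.102
grip_force: 19.9
```

```bash
python3 s.py
```

```text
t 33.0 tcp [0.5736 0.0399 0.142 ] ydir -1.06 zaxis [-0.001 -0.002 -1.   ] q6 [-7.3 -6.2] F [-1.7 -3.  -0.3] M [-0.63  0.36  0.06] 0.102 19.94341939687729
```

Call:
{"op": "carry_out", "data": {"motion": [{"fingers": 1,"dx": 0,"dy": 0,"dz": 0,"rx": 0,"ry": 0,"rz": 0.02},{"fingers": 1,"dx": 0,"dy": 0,"dz": 0,"rx": 0,"ry": 0,"rz": 0},{"fingers": 1,"dx": 0,"dy": 0,"dz": 0,"rx": 0,"ry": 0,"rz": 0}]}}

```text
clock: 33.3
tcp_pos: [0.5736, 0.04, 0.142]
ee_rot: [0.706, 0.708, -0.001, 0.0]
wrist_force: [-2.9, -5.1, -0.0]
gripper_width: 0.107
grip_force: 20.0
```

```bash
python3 s.py; python3 - <<'E'
from h import *
s,_=robot.get_image("scene"); a=np.load("k.npz")["s"]
ax=np.array([.577,-.0535])
for im in(a,s):
    h=cv2.cvtColor(im,cv2.COLOR_RGB2HSV); t=np.arange(20,75,1.); u=proj("scene",np.c_[ax[0]+.085*np.cos(np.radians(t)),ax[1]+.085*np.sin(np.radians(t)),0*t+.04])
    k=[x for x,(c,r) in zip(t,u) if h[int(round(r)),int(round(c)),1]<50]; print("medium arm centre deg",np.mean(k),len(k))
E
```

```text
t 33.3 tcp [0.5736 0.04   0.142 ] ydir 0.19 zaxis [-0.001 -0.002 -1.   ] q6 [-7.3 -7.4] F [-2.9 -5.1 -0. ] M [-0.96  0.4  -0.01] 0.107 19.967291057109833
medium arm centre deg 46.0 19
medium arm centre deg 46.0 19
```

The plate is still in its detent, and the screw is about 90° off the seat and gripped at 20 N. Handing in.

```bash
python3 -c "
from cell import robot
print(robot.sign_off())"
```

```text
the job is handed in; nothing more can be done
None
```

The job is handed in at 33 s: the tallest stud is under the thumbscrew, which was seated, backed off about 90° (judged from torque) and is still gripped at 20 N. The knob would only turn while pressed down; before finding that I eased the screw off 57° as a check and pushed an arm of the plate at up to 34 N, which flexed it about 5° before it sprang back.

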